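# Slide the parts of a flat-pack display stand into their tray

## Task

Put the knocked-down display stand away: slide its two L-shaped plywood cheeks and its straight shelf board into the galvanised tray through the open front, turned and ordered so that all three lie flat on the tray floor under its lips and nothing sticks out past the front edge of the tray. Leave the other things on the bench where they are.

Things in the scene. Friction and masses are not known exactly. Their poses are not given: they have to be found in the camera images.
- tray: galvanised steel slide-in tray, fixed to the bench, rigid. Origin: centre of its inside, at bench level; x points to the closed back, the open front is at -x. Inside 156 mm deep (x -78..78) and 212 mm wide (y -106..106), floor 2 mm above the bench. Walls at the back and both sides, 2 mm thick, 28 mm tall
- tray_front (a point): middle of the tray's front edge, at x -78 mm in its frame, at floor height (2 mm): the side walls and lips end here, and the floor slopes down to the bench over a further 16 mm towards -x
- tray_lip (a point): middle of the back lip's inner edge, at x 68 mm in the tray's frame, at the underside of the lip. A lip runs along the back and both side walls, turned 10 mm inwards, its underside 26 mm and its top 28 mm above the bench: parts cannot be dropped in against the walls but slide under the lips from the front
- cheek_a: flat L-shaped plywood cheek, 18 mm thick, about 0.12 kg. Origin: underside, centre of its 150 by 100 mm outline; z up. Leg: x -75..75, y -50..0; foot: x -75..-25, y 0..50; the rest, x -25..75, y 0..50, is empty (mm). Dark dots are bores, flush. Both cheeks are alike, same side up; turned half round to each other they interlock to 200 by 100 mm
- cheek_b: flat L-shaped plywood cheek, 18 mm thick, about 0.12 kg. Origin: underside, centre of its 150 by 100 mm outline; z up. Leg: x -75..75, y -50..0; foot: x -75..-25, y 0..50; the rest, x -25..75, y 0..50, is empty (mm). Dark dots are bores, flush. Same as cheek_a
- shelf_board: straight plywood shelf board, 200 (x) by 50 (y) by 18 mm, about 0.12 kg. Origin: centre of its underside; z up
- tea_tin: white tin, 60 mm diameter, 85 mm tall, standing; loose bystander, to be left alone. Origin: centre of its underside
- jar: amber glass jar, 60 mm diameter, 80 mm tall, standing; loose bystander, to be left alone. Origin: centre of its underside
- tape_roll: roll of brown tape lying flat, 96 mm outside diameter, 48 mm tall; loose bystander, to be left alone. Origin: centre of its underside
- small_carton: small closed carton, 100 (x) by 130 (y) by 65 mm high; loose bystander, to be left alone. Origin: centre of its underside
- mug: white mug, 72 mm diameter, 85 mm tall, its handle at its +y side; loose bystander, to be left alone. Origin: centre of its underside
- stapler: stapler, 130 mm long (x), 34 mm wide, 48 mm tall; loose bystander, to be left alone. Origin: centre of its underside
- corner_foot: steel angle foot of a rack, 90 (x) by 50 (y) mm, its 35 mm upright flange at +y; loose bystander, to be left alone. Origin: centre of its underside
Not all that is in view belongs to the job. Leave any green look-alike of the cheek_a alone. Leave any blue look-alike of the cheek_b alone.

How it is judged:
By the outcome, as a careful person would: the job done as asked, in the order asked, and still so for the second after the job is handed in, with the robot touching nothing.
It also fails if it takes over 72 s, if anything falls off the work surface, if the arm or the gripper's body presses on something with over 40 N, if the wrist force passes 120 N, or if a joint passes its speed limit or range.

## Robot

A 7-joint arm with a two-finger parallel gripper is mounted at the origin on the work surface. World frame = base frame: x ahead of the robot, y to its left, z up, the work surface at z = 0. Lengths are in m, angles in rad, forces in N, time in s.
With the tool pointing down it reaches from about 0.425 to 0.875 m from the base axis. Payload 4.7 kg.
Tool frame: the origin (TCP) lies midway between the tips of the shut fingers; the grasp point (between the pads) lies 19 mm behind it; z points along the fingers, y is the direction in which the jaws open and shut (so a half turn about z gives the same grasp; the last joint's range is limited). The gripper opens to 87 mm and grips with 3 to 60 N. Pads are 19 mm wide; open, the fingers measure 117 mm over their backs; the gripper's body (75 mm by 190 mm) begins 51 mm behind the grasp point.
Start: joints at [1.185, 0.321, -0.07, 1.45, 0.023, 1.371, -0.057], TCP at [0.253, -0.599, 0.223] pointing down, gripper open.
Joint ranges: [-2.86, 2.86], [-0.3, 2.09], [-1.38, 1.24], [0.06, 2.45], [-1.56, 4.7], [0.09, 2.05], [-2.69, 2.69]. Speed limits (rad/s): [2.57, 2.57, 3.14, 3.14, 3.14, 3.14, 3.14].

## Interface

Orientations are given as a rotation vector (axis times angle).
In Python, from bench import ctrl, optics gives the robot as it stands. The module is installed in compiled form; this text tells all that it offers.
- The arm moves only by the tool step_arm, never from a script. Its argument "deltas" is a list of rows, each a list of 7 numbers: the turn, a rotation vector about the tool's x, y, z in degrees, then the shift along the tool's x, y, z in mm, then the finger opening in mm, from 0 to 87. A call has exactly 8 rows; each row is the pose to reach, as a shift and turn from the pose commanded when the call began, along the tool's axes at that moment; what a row does not reach only later rows make up. A row lasts 1/8 s, in which the tool goes at most 62.5 mm and 10.7 degrees, less where a joint would pass 70% of its speed; a pose out of reach is approached as far as the arm can. A call with a gripper value outside its range is refused whole. The fingers move at their own pace and stop on an object; "newtons" is the grip in N (left out, the last holds). Time passes only in rows, so rows that repeat a pose let the fingers close, or fill a call up. It gives the time, the measured TCP pose, the force and the opening at its end, in the units of the state.
- ctrl.get_state(): the state, without advancing time (a new reading comes with each control period).
- optics.get_image(name): name is "scene" or "side" or "wrist"; returns the picture (400x640x3 uint8, red, green, blue); there is no depth.
- optics.get_calibration(name): a dict with "K" (3x3 intrinsics, pixels), "k1" (the pictures are not rectified: a ray, as slopes to the right and down, at radius r is drawn at 1 + k1 r^2 times it, then the intrinsics apply), "R" (3x3) and "t" (3): a world point X has camera coordinates R X + t. Camera axes: x right, y down, z forward; pixel columns grow to the right and rows downward; lengths in m; the calibration is good to about 2 mm. A picture is of the moment at which its call begins: read the wrist's pose just before it. get_calibration takes no time and is no camera call; for the wrist camera it gives the pose at the moment of the call.
- ctrl.close_job(): hands the job in, once; it reports no verdict.
The state is a dict: "time": time; "joint_positions": joint angles; "qd": joint speeds; "joint_torque": joint torques, N m; "position": TCP position; "tool_rot": TCP orientation; "ft_force": force on the tool from outside, world axes, zero at the start; "torque": the same for the moment, N m; "grip_width": opening from 0.0 (shut) to 1.0 (fully open).
Only numpy, scipy, OpenCV 4.12 (cv2) and the standard library are available. Lean on these libraries where they do the work, as an engineer would, in place of code of your own. Each camera call takes 0.05 s, during which the arm holds its last target.

## Working session

There is one attempt and no reset: what is moved stays moved. The work goes in short steps, Python scripts to look and compute and a tool call to move; the robot and the scene stay as the last step left them, time stands still between calls to the robot, and variables do not carry over. Pictures are saved under pics/ and viewed, and the job is handed in when it is done.

Besides the shell and the picture viewer there is one more tool, called after "Emit:" by a JSON object that holds its "method" and its "body", one argument or row to a line. step_arm: Moves the arm, as the interface text tells. Its arguments: {"type":"object","properties":{"deltas":{"type":"array"},"newtons":{"type":"number"}},"required":["deltas"]}

```bash
mkdir -p pics; ls; python3 - <<'E'
from bench import ctrl, optics
import cv2
print(ctrl.get_state())
for n in ("scene","side","wrist"):
    c=optics.get_calibration(n); print(n,c)
    cv2.imwrite(f"pics/{n}0.png",optics.get_image(n)[:,:,::-1])
E
```

```text
pics
{'time': 0.0, 'joint_positions': array([ 1.18509166,  0.32188153, -0.07009219,  1.45166995,  0.02259921,
        1.37076584, -0.05691668]), 'qd': array([ 2.45688242e-04, -2.20750656e-03,  5.36329585e-04, -1.14354572e-03,
       -6.56700139e-06,  2.15901569e-04, -5.12890130e-06]), 'joint_torque': array([-4.13809948e-04, -4.91282952e+01, -4.04176796e-01, -3.12528491e+01,
       -6.38306653e-02,  4.34051862e-02,  1.54695485e-04]), 'position': array([ 0.25275275, -0.59825641,  0.22142608]), 'tool_rot': array([-3.07718350e+00, -6.23496244e-01,  7.45678941e-04]), 'ft_force': array([ 1.18767829,  0.59722458, -0.61159247]), 'torque': array([-0.00396943, -0.03964935,  0.03540314]), 'grip_width': 1.0023801251939244}
scene {'K': array([[398.60748196,   0.        , 322.36639455],
       [  0.        , 398.60748196, 192.61065088],
       [  0.        ,   0.        ,   1.        ]]), 'k1': -0.07526079174781698, 'R': array([[-0.84305862,  0.53774669,  0.00898112],
       [ 0.43470421,  0.69115518, -0.57735325],
       [-0.31667714, -0.4828385 , -0.81644508]]), 't': array([ 0.45949519, -0.13460237,  1.57435218])}
side {'K': array([[431.38773386,   0.        , 316.43586938],
       [  0.        , 431.38773386, 193.47317229],
       [  0.        ,   0.        ,   1.        ]]), 'k1': -0.09686559800895113, 'R': array([[-0.66473858, -0.74683719, -0.01889024],
       [-0.49557711,  0.45973839, -0.73691515],
       [ 0.55904021, -0.48049436, -0.67572126]]), 't': array([0.26898944, 0.31103707, 1.49634807])}
wrist {'K': array([[338.6735533 ,   0.        , 315.73449655],
       [  0.        , 338.6735533 , 204.73548117],
       [  0.        ,   0.        ,   1.        ]]), 'k1': -0.07395793175346023, 'R': array([[ 0.38886056, -0.92129077, -0.00328281],
       [-0.88958606, -0.37640061,  0.2587648 ],
       [-0.23963327, -0.09770308, -0.96593478]]), 't': array([-0.64800782, -0.03109452,  0.39101137])}
```

View pics/scene0.png

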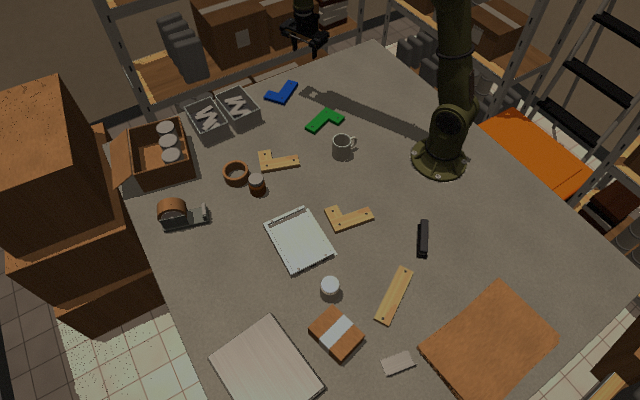

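View pics/side0.png

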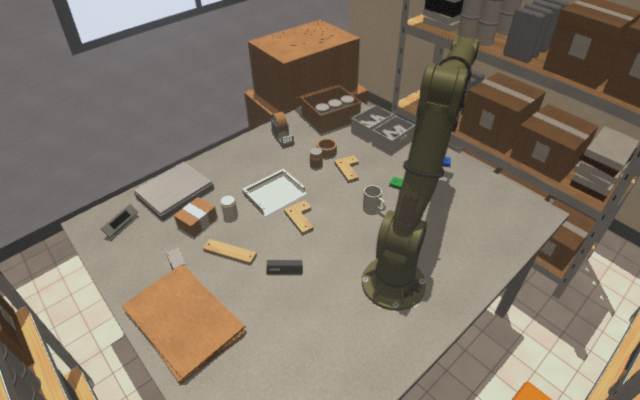

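View pics/wrist0.png

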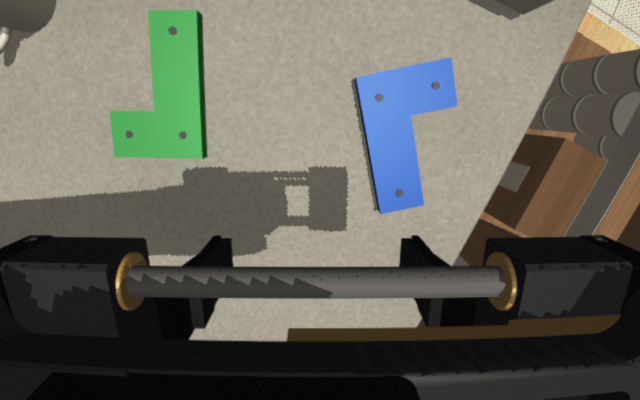

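The scene view shows the tray at about (299,240), cheeks near (278,160) and (349,217), the board at (394,295), and the green and blue look-alikes at (325,120) and (281,92). Next I'll enlarge both views.

```bash
cat > h.py <<'E'
import numpy as np, cv2
from bench import ctrl, optics
from scipy.spatial.transform import Rotation as Rot
def und(c,uv):
    uv=np.asarray(uv,float).reshape(-1,2); K=c["K"]
    d=np.array([c["k1"],0,0,0,0.])
    return cv2.undistortPoints(uv.reshape(-1,1,2),K,d).reshape(-1,2)
def ray(c,uv):
    n=und(c,uv); n=np.c_[n,np.ones(len(n))]
    R=np.array(c["R"]);o=-R.T@c["t"]
    return o,n@R
def onz(c,uv,z):
    o,d=ray(c,uv); s=(z-o[2])/d[:,2]; return o+s[:,None]*d
def proj(c,X):
    X=np.asarray(X,float).reshape(-1,3)
    p,_=cv2.projectPoints(X,cv2.Rodrigues(np.array(c["R"]))[0],np.array(c["t"]),c["K"],np.array([c["k1"],0,0,0,0.]))
    return p.reshape(-1,2)
def tri(c1,u1,c2,u2):
    o1,d1=ray(c1,u1);o2,d2=ray(c2,u2);out=[]
    for a,b in zip(d1,d2):
        A=np.c_[a,-b]; s=np.linalg.lstsq(A,o2-o1,rcond=None)[0]
        p,q=o1+s[0]*a,o2+s[1]*b; out.append(np.r_[(p+q)/2,np.linalg.norm(p-q)])
    return np.array(out)
E
python3 - <<'E'
import cv2
a=cv2.imread("pics/scene0.png")[140:340,230:430];cv2.imwrite("pics/sceneZ.png",cv2.resize(a,(800,600) if 0 else (600,600),interpolation=cv2.INTER_CUBIC))
a=cv2.imread("pics/side0.png")[145:275,195:395];cv2.imwrite("pics/sideZ.png",cv2.resize(a,(800,520),interpolation=cv2.INTER_CUBIC))
E
```

```text
(no output)
```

View pics/sceneZ.png

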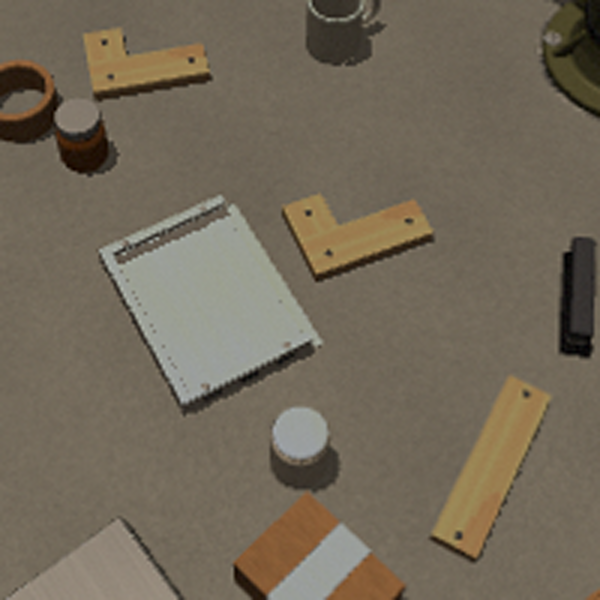

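View pics/sideZ.png

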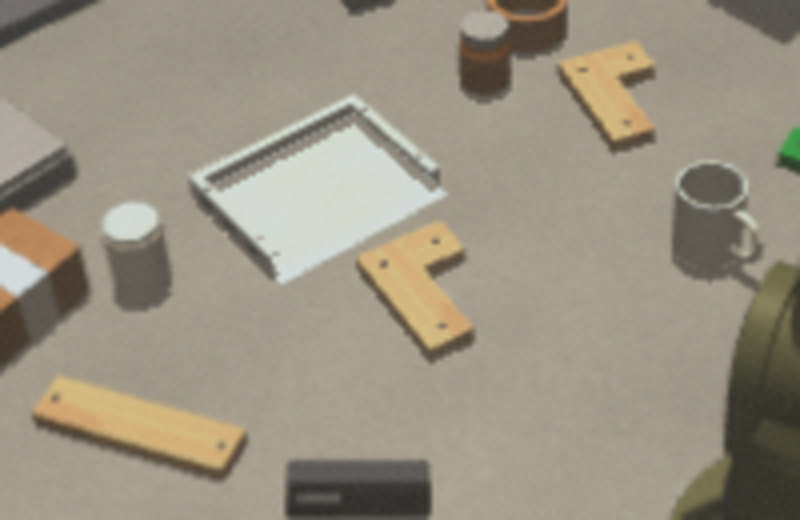

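```bash
python3 - <<'E'
from h import *
cs=optics.get_calibration("scene");cd=optics.get_calibration("side")
S=lambda p:np.array(p)/3.0+[230,140]
D=lambda p:np.array(p)/4.0+[195,145]
np.set_printoptions(precision=4,suppress=True)
print("scene tray z.028",onz(cs,S([(100,248),(222,198),(320,342),(183,408)]),.02))
print("side tray",onz(cd,D([(190,180),(355,98),(445,195),(280,280)]),.02))
for nm,a in dict(A=[(285,205),(320,195),(340,228),(416,202),(433,236),(320,275)],B=[(84,32),(122,28),(127,55),(204,44),(209,72),(95,94)],board=[(512,376),(550,394),(475,555),(432,538)]).items(): print(nm,onz(cs,S(a),.018))
for nm,a in dict(A=[(357,258),(443,222),(465,245),(425,268),(473,328),(432,352)],B=[(559,66),(635,42),(655,68),(620,80),(653,128),(613,146)],board=[(57,376),(246,432),(226,472),(33,410)]).items(): print(nm,onz(cd,D(a),.018))
for nm,p in dict(mug=(338,55),jar=(88,165),tin=(302,480),stap=(575,350),carton=(270,600)).items(): print(nm,onz(cs,S(p),0))
for nm,p in dict(mug=(705,265),jar=(485,90),tin=(142,300)).items(): print(nm,onz(cd,D(p),0))
E
```

```text
scene tray z.028 [[ 0.7264 -0.0952  0.02  ]
 [ 0.5719 -0.0795  0.02  ]
 [ 0.5785  0.1395  0.02  ]
 [ 0.7442  0.1266  0.02  ]]
side tray [[ 0.7416  0.1227  0.02  ]
 [ 0.729  -0.0927  0.02  ]
 [ 0.5381 -0.0619  0.02  ]
 [ 0.5551  0.1415  0.02  ]]
A [[ 0.5134 -0.0325  0.018 ]
 [ 0.4705 -0.0222  0.018 ]
 [ 0.4764  0.0286  0.018 ]
 [ 0.3797  0.0468  0.018 ]
 [ 0.3909  0.0956  0.018 ]
 [ 0.5311  0.0685  0.018 ]]
B [[ 0.5905 -0.4007  0.018 ]
 [ 0.5449 -0.3802  0.018 ]
 [ 0.5614 -0.3357  0.018 ]
 [ 0.4676 -0.2988  0.018 ]
 [ 0.486  -0.2548  0.018 ]
 [ 0.6261 -0.3006  0.018 ]]
board [[0.4249 0.2844 0.018 ]
 [0.4035 0.3231 0.018 ]
 [0.5781 0.417  0.018 ]
 [0.6039 0.38   0.018 ]]
A [[ 0.5289  0.0638  0.018 ]
 [ 0.5098 -0.0348  0.018 ]
 [ 0.4687 -0.0291  0.018 ]
 [ 0.471   0.0223  0.018 ]
 [ 0.3764  0.0413  0.018 ]
 [ 0.3794  0.091   0.018 ]]
B [[ 0.6166 -0.3014  0.018 ]
 [ 0.589  -0.3971  0.018 ]
 [ 0.5393 -0.3791  0.018 ]
 [ 0.551  -0.3344  0.018 ]
 [ 0.467  -0.3015  0.018 ]
 [ 0.4754 -0.2481  0.018 ]]
board [[0.5984 0.376  0.018 ]
 [0.4197 0.2818 0.018 ]
 [0.394  0.3228 0.018 ]
 [0.5769 0.4156 0.018 ]]
mug [[ 0.3209 -0.2026  0.    ]]
jar [[ 0.68   -0.2202  0.    ]]
tin [[0.6765 0.2543 0.    ]]
stap [[0.3374 0.2929 0.    ]]
carton [[0.7705 0.3405 0.    ]]
mug [[ 0.2944 -0.2014  0.    ]]
jar [[ 0.6587 -0.225   0.    ]]
tin [[0.6446 0.2514 0.    ]]
```

```bash
cat >> h.py <<'E'
def goto(x,y,z,yawx):
    """world target; yawx = world angle (deg) of tool x; tool pointing down"""
    s=ctrl.get_state(); R0=Rot.from_rotvec(s["tool_rot"])
    Rt=Rot.from_euler("z",yawx,degrees=True)*Rot.from_euler("x",180,degrees=True)
    d=(R0.inv()*Rt).as_rotvec(degrees=True); p=R0.inv().apply(np.array([x,y,z])-s["position"])*1000
    now=R0.as_matrix()[:,0]
    print("t%.2f"%s["time"],"pos",s["position"].round(4),"yawx %.2f"%np.degrees(np.arctan2(now[1],now[0])),"grip mm %.1f"%(87*s["grip_width"]),"F",s["ft_force"].round(1),"q",s["joint_positions"].round(2))
    print(" -> rot",d.round(2),"shift",p.round(1))
E
python3 -c "
from h import *
goto(.53,-.28,.30,90)"
```

```text
t0.15 pos [ 0.2528 -0.5984  0.2217] yawx 22.91 grip mm 86.9 F [-1.4 -0.1 -0.1] q [ 1.19  0.32 -0.07  1.45  0.02  1.37 -0.06]
 -> rot [-8.000e-02 -4.000e-02 -6.709e+01] shift [ 379.3 -185.5  -78.1]
```

Emit:
{"method": "step_arm", "body": {
  "deltas": [
    [0, 0, -8, 47, -23, -10, 87],
    [0, 0, -17, 95, -46, -20, 87],
    [0, 0, -26, 145, -71, -30, 87],
    [0, 0, -35, 195, -95, -40, 87],
    [0, 0, -44, 245, -120, -50, 87],
    [0, 0, -52, 300, -146, -60, 87],
    [0, 0, -60, 345, -168, -70, 87],
    [0, 0, -67, 379, -185, -78, 87]
  ]
}}

```text
time: 1.15
position: [0.5315, -0.2783, 0.3009]
tool_rot: [2.216, 2.227, 0.001]
ft_force: [0.7, -0.2, -0.4]
grip_width: 0.999
```

```bash
python3 - <<'E'
from h import *
import json
c=optics.get_calibration("wrist"); im=optics.get_image("wrist")
cv2.imwrite("pics/w1.png",im[:,:,::-1]); np.save("w1.npy",np.array([c],dtype=object),allow_pickle=True)
goto(.56,-.0,.34,90)
E
```

```text
t1.20 pos [ 0.5353 -0.2728  0.3019] yawx 90.89 grip mm 86.8 F [3.4 4.5 1.4] q [ 0.81  0.22 -0.45  1.44  0.09  1.5   0.38]
 -> rot [ 0.25 -0.19  0.89] shift [272.5  29.1 -37.1]
```

View pics/w1.png

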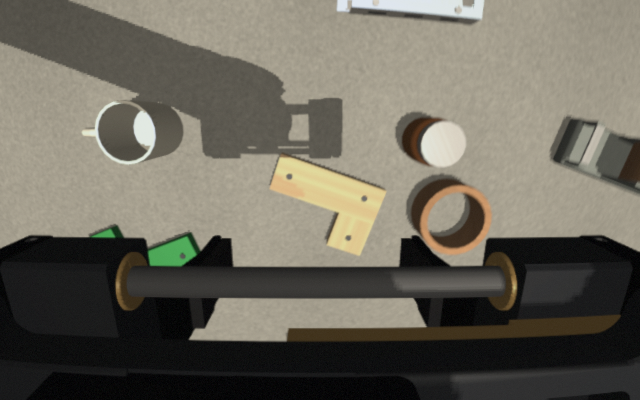

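The wrist view shows cheek B complete: leg from (275,185) to (385,190), foot ending at about (345,250). The jar is at (440,143) and the roll at (455,215). Next, the tray and cheek A.

Emit:
{"method": "step_arm", "body": {
  "deltas": [
    [0, 0, 0, 34, 3, -5, 87],
    [0, 0, 0, 70, 7, -10, 87],
    [0, 0, 0, 110, 11, -15, 87],
    [0, 0, 0, 150, 16, -20, 87],
    [0, 0, 0, 190, 20, -25, 87],
    [0, 0, 0, 230, 24, -31, 87],
    [0, 0, 0, 260, 28, -36, 87],
    [0, 0, 1, 272, 29, -37, 87]
  ]
}}

```text
time: 2.2
position: [0.5595, -0.0063, 0.3378]
tool_rot: [-2.24, -2.203, -0.001]
ft_force: [0.1, -1.1, -1.6]
grip_width: 0.998
```

```bash
python3 - <<'E'
from h import *
c=optics.get_calibration("wrist"); im=optics.get_image("wrist")
cv2.imwrite("pics/w2.png",im[:,:,::-1]); np.save("w2.npy",np.array([c],dtype=object),allow_pickle=True)
goto(.50,.0,.3,90)
E
```

```text
t2.25 pos [ 0.5595 -0.0053  0.3377] yawx 89.08 grip mm 87.3 F [1.  1.5 0.5] q [ 0.53  0.14 -0.63  1.47  0.08  1.56 -0.12]
 -> rot [ 0.02 -0.07 -0.92] shift [  4.3 -59.6  37.7]
```

View pics/w2.png

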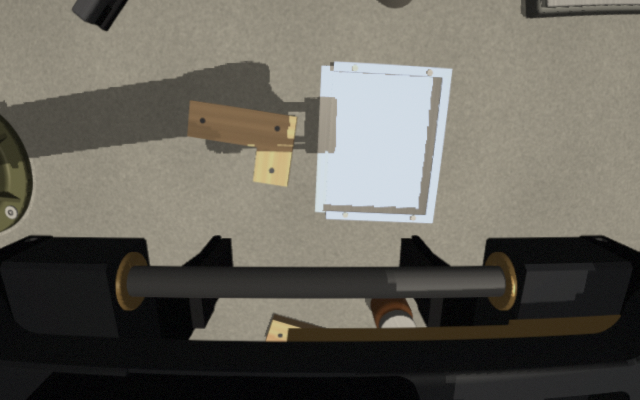

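The whole tray ((320,65) to (450,220)) and cheek A ((190,105) to (290,185)) are in view. The front edge is on the left side.

```bash
python3 - <<'E'
import cv2
a=cv2.imread("pics/w2.png")
cv2.imwrite("pics/w2Z.png",cv2.resize(a[50:235,180:460],None,fx=2.85,fy=2.85,interpolation=cv2.INTER_CUBIC))
a=cv2.imread("pics/w1.png")
cv2.imwrite("pics/w1Z.png",cv2.resize(a[145:265,255:395],None,fx=4,fy=4,interpolation=cv2.INTER_CUBIC))
E
```

```text
(no output)
```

View pics/w2Z.png

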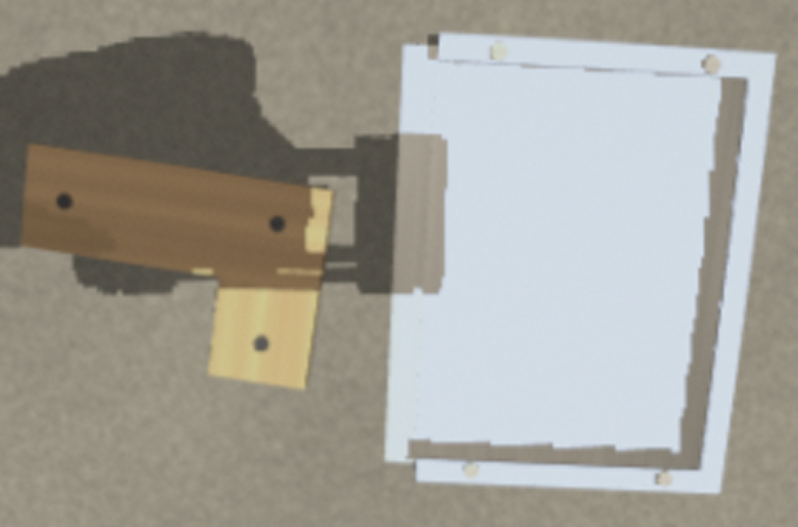

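View pics/w1Z.png

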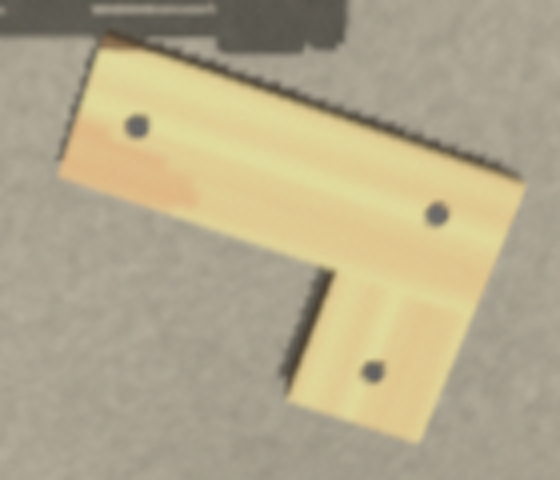

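```bash
cat >> h.py <<'E'
from scipy.optimize import least_squares
LL=np.array([[-75,-50],[75,-50],[75,0],[-25,0],[-25,50],[-75,50]])/1000.
def fit(obs,model,z,x0,freez=False):
    # obs: list of (cal,uv); model Nx2 (or Nx3)
    m=np.asarray(model,float); m=m if m.shape[1]==3 else np.c_[m,np.zeros(len(m))]
    def P(v):
        a=v[2];R=np.array([[np.cos(a),-np.sin(a)],[np.sin(a),np.cos(a)]])
        return np.c_[m[:,:2]@R.T+v[:2], m[:,2]+(v[3] if freez else z)]
    f=lambda v: np.concatenate([(proj(c,P(v))-uv).ravel() for c,uv in obs])
    r=least_squares(f,list(x0)+([z] if freez else []))
    print("pose mm",(r.x[:2]*1000).round(1),"yaw %.2f"%np.degrees(r.x[2]),"z",(r.x[3:]*1000).round(1),"rms px %.2f"%np.sqrt(np.mean(r.fun**2)))
    return r.x
E
cat > m.py <<'E'
from h import *
w1=np.load("w1.npy",allow_pickle=True)[0];w2=np.load("w2.npy",allow_pickle=True)[0]
cs=optics.get_calibration("scene");cd=optics.get_calibration("side")
S=lambda p:np.array(p)/3.0+[230,140]-.33
D=lambda p:np.array(p)/4.0+[195,145]-.37
W2=lambda p:np.array(p)/2.85+[180,50]-.33
W1=lambda p:np.array(p)/4.+[255,145]-.37
pi=np.pi
Bw=W1([(524,184),(103,42),(60,176),(332,268),(288,402),(420,442)])
Aw=W2([(331,188),(28,144),(21,246),(219,286),(208,376),(305,389)])
As=S([(320,275),(433,236),(416,202),(340,228),(320,195),(285,205)])
As=S([(318,271),(433,234),(416,202),(340,228),(322,195),(283,206)])
Ad=D([(357,258),(432,349),(473,324),(425,266),(465,245),(443,222)])
Bs=S([(95,92),(209,71),(204,44),(127,55),(122,28),(84,32)])
Bd=D([(559,66),(613,142),(653,126),(620,79),(655,66),(635,42)])
print("B");x0=[.54,-.32,2.8]
fit([(w1,Bw)],LL,.018,x0);fit([(w1,Bw),(cs,Bs),(cd,Bd)],LL,.018,x0,True)
print("A");x0=[.45,.03,2.95]
fit([(w2,Aw)],LL,.018,x0);fit([(w2,Aw),(cs,As),(cd,Ad)],LL,.018,x0,True)
print("tray")
T=np.array([[-78,108,28],[80,108,28],[80,-108,28],[-78,-108,28],[-94,106,0],[-94,-106,0]])/1000
Tw=W2([(438,34),(777,55),(720,493),(416,481),(403,45),(386,461)])
fit([(w2,Tw[:4])],T[:4],0,[.66,.02,0]);fit([(w2,Tw)],T,0,[.66,.02,0]);fit([(w2,Tw)],T,0,[.66,.02,0],True)
Ts=S([(320,343),(184,408),(100,248),(222,198)]); Td=D([(190,178),(355,96)])
fit([(w2,Tw[:4]),(cs,S([(184,406),(100,247)]).repeat(1,0)[[0,0,1,1]]*0+proj(cs,[[0,0,0]]*4)*0+np.array(S([(320,340),(184,406),(100,247),(222,198)])))],T[:4],0,[.66,.02,0],True)
fit([(cd,Td)],T[1:3],0,[.66,.02,0])
print("board")
Lb=np.array([[-100,-25],[100,-25],[100,25],[-100,25]])/1000
bs=S([(512,376),(550,394),(475,555),(432,538)]);bd=D([(246,432),(226,468),(33,408),(57,376)])
# order: near end (x .41) corners (inner y), ...
m=Lb[[3,0,1,2]]
fit([(cs,bs)],m,.018,[.5,.35,.5]);
bd=D([(246,432),(226,468),(33,408),(57,376)]);
fit([(cd,bd)],m,.018,[.5,.35,.5]);fit([(cs,bs),(cd,bd)],m,.018,[.5,.35,.5],True)
E
python3 m.py
```

```text
B
pose mm [ 539.4 -328.3] yaw 161.25 z [] rms px 0.65
pose mm [ 539.3 -328.9] yaw 161.10 z [16.] rms px 0.53
A
pose mm [451.4  26.7] yaw 170.13 z [] rms px 0.95
pose mm [451.3  26.8] yaw 170.02 z [17.2] rms px 0.75
tray
pose mm [656.8  21.1] yaw -3.45 z [] rms px 0.32
pose mm [656.9  21.2] yaw -3.42 z [] rms px 0.29
pose mm [657.   21.1] yaw -3.42 z [-0.9] rms px 0.26
pose mm [656.7  21.4] yaw -3.47 z [-0.9] rms px 0.76
pose mm [653.2  22. ] yaw -3.15 z [] rms px 0.07
board
pose mm [502.5 349.1] yaw 28.17 z [] rms px 11.03
pose mm [501.7 347.3] yaw 30.02 z [] rms px 7.69
pose mm [502.2 347.5] yaw 28.86 z [13.7] rms px 9.51
```

```bash
python3 -c "
from h import *
goto(.4507,.0523,.06,170.1)"
```

```text
t2.25 pos [ 0.5595 -0.0053  0.3377] yawx 89.08 grip mm 87.3 F [1.  1.5 0.5] q [ 0.53  0.14 -0.63  1.47  0.08  1.56 -0.12]
 -> rot [ 7.000e-02 -5.000e-02 -8.102e+01] shift [  55.4 -109.8  277.8]
```

Emit:
{"method": "step_arm", "body": {
  "deltas": [
    [0, 0, -10, 7, -14, 30, 87],
    [0, 0, -20, 14, -27, 65, 87],
    [0, 0, -30, 21, -41, 105, 87],
    [0, 0, -40, 28, -55, 145, 87],
    [0, 0, -50, 35, -69, 185, 87],
    [0, 0, -60, 42, -83, 225, 87],
    [0, 0, -70, 49, -97, 258, 87],
    [0, 0, -81, 55, -110, 278, 87]
  ]
}}

```text
time: 3.25
position: [0.4488, 0.0476, 0.0577]
tool_rot: [-0.275, -3.127, 0.001]
ft_force: [-0.3, -0.3, 0.1]
grip_width: 0.996
```

```bash
python3 -c "
from h import *
goto(.4507,.0523,.004,170.1)"
```

```text
t3.25 pos [0.4488 0.0476 0.0577] yawx 169.95 grip mm 86.7 F [-0.3 -0.3  0.1] q [ 0.57  0.11 -0.76  2.09  0.09  0.98  1.16]
 -> rot [-0.04 -0.14 -0.15] shift [-1.2  5.  53.6]
```

Emit:
{"method": "step_arm", "body": {
  "deltas": [
    [0, 0, 0, 0, 0, 10, 87],
    [0, 0, 0, 0, 0, 20, 87],
    [0, 0, 0, 0, 0, 30, 87],
    [0, 0, 0, 0, 0, 40, 87],
    [0, 0, 0, 0, 0, 50, 87],
    [0, 0, 0, 0, 0, 53, 87],
    [0, 0, 0, 0, 0, 53, 87],
    [0, 0, 0, 0, 0, 53, 87]
  ]
}}

```text
time: 4.25
position: [0.4509, 0.0483, 0.0068]
tool_rot: [0.283, 3.128, -0.0]
ft_force: [-0.0, -0.3, 0.8]
grip_width: 1.0
```

```bash
python3 -c "
from h import *
goto(.4507,.0523,.004,170.1)"
```

```text
t4.25 pos [0.4509 0.0483 0.0068] yawx 169.65 grip mm 87.0 F [-0.  -0.3  0.8] q [ 0.53  0.21 -0.74  2.12  0.18  0.87  1.08]
 -> rot [-0.    0.04 -0.45] shift [0.9 3.9 2.8]
```

Emit:
{"method": "step_arm", "body": {
  "deltas": [
    [0, 0, 0, 0, 3, 2, 87],
    [0, 0, 0, 1, 4, 3, 87],
    [0, 0, 0, 1, 4, 3, 87],
    [0, 0, 0, 1, 4, 3, 60],
    [0, 0, 0, 1, 4, 3, 44],
    [0, 0, 0, 1, 4, 3, 44],
    [0, 0, 0, 1, 4, 3, 44],
    [0, 0, 0, 1, 4, 3, 44]
  ],
  "newtons": 30
}}

```text
time: 5.25
position: [0.4503, 0.0522, 0.0035]
tool_rot: [0.283, 3.129, -0.0]
ft_force: [0.5, 0.5, 0.9]
grip_width: 0.568
```

```bash
python3 -c "
from h import *
goto(.536,.03,.05,86.6)"
```

```text
t5.25 pos [0.4503 0.0522 0.0035] yawx 169.65 grip mm 49.4 F [0.5 0.5 0.9] q [ 0.52  0.21 -0.74  2.13  0.19  0.86  1.06]
 -> rot [-1.000e-02  1.000e-02  8.305e+01] shift [-88.3  -6.5 -46.5]
```

```bash
cat >> h.py <<'E'
TR=(656.9,21.2,-3.43)
def tgoto(xt,yt,z,dy=0.):
    a=np.radians(TR[2]);c,s=np.cos(a),np.sin(a)
    goto((TR[0]+c*xt-s*yt)/1e3,(TR[1]+s*xt+c*yt)/1e3,z,90+TR[2]+dy)
def twhere():
    s=ctrl.get_state();d=s["position"][:2]*1e3-np.array(TR[:2]);a=np.radians(TR[2])
    print("tray-frame tcp",(np.array([[np.cos(a),np.sin(a)],[-np.sin(a),np.cos(a)]])@d).round(1))
E
python3 -c "
from h import *
tgoto(-125,-22.6,.05)"
```

```text
t5.25 pos [0.4503 0.0522 0.0035] yawx 169.65 grip mm 49.4 F [0.5 0.5 0.9] q [ 0.52  0.21 -0.74  2.13  0.19  0.86  1.06]
 -> rot [-1.000e-02  1.000e-02  8.308e+01] shift [-87.4 -30.9 -46.5]
```

Emit:
{"method": "step_arm", "body": {
  "deltas": [
    [0, 0, 0, 0, 0, -20, 44],
    [0, 0, 9, 0, 0, -45, 44],
    [0, 0, 19, -10, -3, -47, 44],
    [0, 0, 29, -25, -8, -47, 44],
    [0, 0, 39, -40, -14, -47, 44],
    [0, 0, 49, -55, -19, -47, 44],
    [0, 0, 59, -70, -25, -47, 44],
    [0, 0, 69, -87, -31, -47, 44]
  ]
}}

```text
time: 6.25
position: [0.5304, 0.0059, 0.0502]
tool_rot: [-2.012, -2.412, 0.001]
ft_force: [0.6, 0.0, 0.1]
grip_width: 0.572
```

Emit:
{"method": "step_arm", "body": {
  "deltas": [
    [0, 0, 8, 0, 0, 0, 44],
    [0, 0, 14, 0, 0, 0, 44],
    [0, 0, 14, 0, 0, 10, 44],
    [0, 0, 14, 0, 0, 20, 44],
    [0, 0, 14, 0, 0, 28, 44],
    [0, 0, 14, 0, 0, 28, 44],
    [0, 0, 14, 0, 0, 28, 44],
    [0, 0, 14, 0, 0, 28, 44]
  ]
}}

```text
time: 7.25
position: [0.5307, 0.0062, 0.0229]
tool_rot: [2.285, 2.155, 0.001]
ft_force: [-0.2, -0.4, -0.9]
grip_width: 0.572
```

```bash
python3 -c "
from h import *
tgoto(-125,-22.6,.0085);twhere()
cv2.imwrite('pics/w3.png',optics.get_image('wrist')[:,:,::-1]);np.save('w3.npy',np.array([optics.get_calibration('wrist')],dtype=object),allow_pickle=True)
"
```

```text
t7.25 pos [0.5307 0.0062 0.0229] yawx 86.66 grip mm 49.7 F [-0.2 -0.4 -0.9] q [ 0.4   0.31 -0.52  1.94  0.19  0.94 -0.27]
 -> rot [0.05 0.01 0.09] shift [-0.1  0.  14.4]
tray-frame tcp [-125.1  -22.5]
```

View pics/w3.png

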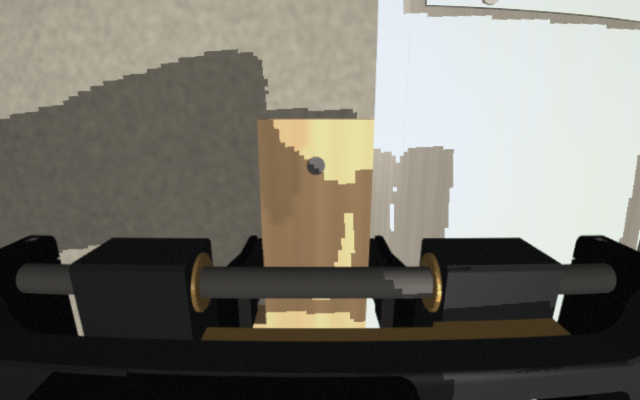

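The cheek is held square: its leg end is at (258..375,120), with the tray's front edge just to the right. I'll lower it and slide it in.

Emit:
{"method": "step_arm", "body": {
  "deltas": [
    [0, 0, 0, 0, 0, 8, 44],
    [0, 0, 0, 0, 0, 14, 44],
    [0, 0, 0, 0, 0, 14, 44],
    [0, 0, 0, 0, 10, 14, 44],
    [0, 0, 0, 0, 25, 14, 44],
    [0, 0, 0, 0, 40, 14, 44],
    [0, 0, 0, 0, 55, 14, 44],
    [0, 0, 0, 0, 60, 14, 44]
  ]
}}

```text
time: 8.3
position: [0.5916, 0.0026, 0.0085]
tool_rot: [2.286, 2.155, 0.001]
ft_force: [-1.1, 0.0, 0.2]
grip_width: 0.57
```

```bash
python3 -c "
from h import *
tgoto(21,-22.6,.0085);twhere()
"
```

```text
t8.30 pos [0.5916 0.0026 0.0085] yawx 86.63 grip mm 49.6 F [-1.1  0.   0.2] q [ 0.36  0.44 -0.49  1.8   0.25  0.96 -0.29]
 -> rot [ 0.03 -0.02  0.06] shift [-0.3 85.1  0. ]
tray-frame tcp [-64.1 -22.4]
```

Emit:
{"method": "step_arm", "body": {
  "deltas": [
    [0, 0, 0, 0, 12, 0, 44],
    [0, 0, 0, 0, 28, 0, 44],
    [0, 0, 0, 0, 44, 0, 44],
    [0, 0, 0, 0, 60, 0, 44],
    [0, 0, 0, 0, 75, 0, 44],
    [0, 0, 0, 0, 83, 0, 44],
    [0, 0, 0, 0, 84, 2, 44],
    [0, 0, 0, 0, 84, 3, 44]
  ]
}}

```text
time: 9.3
position: [0.6738, -0.0022, 0.0056]
tool_rot: [-2.285, -2.156, 0.001]
ft_force: [-0.6, 0.3, 3.0]
grip_width: 0.572
```

```bash
python3 -c "
from h import *
tgoto(21,-22.6,.0085);twhere()
"
```

```text
t9.30 pos [ 0.6738 -0.0022  0.0056] yawx 86.66 grip mm 49.8 F [-0.6  0.3  3. ] q [ 0.31  0.59 -0.46  1.58  0.29  1.04 -0.29]
 -> rot [-0.02  0.01  0.09] shift [-0.3  2.7 -2.9]
tray-frame tcp [ 18.3 -22.3]
```

Emit:
{"method": "step_arm", "body": {
  "deltas": [
    [0, 0, 0, 0, 0, 0, 60],
    [0, 0, 0, 0, 0, 0, 60],
    [0, 0, 0, 0, 0, 0, 60],
    [0, 0, 0, 0, 0, -15, 60],
    [0, 0, 0, 0, 0, -40, 58],
    [0, 0, 10, 0, -10, -45, 50],
    [0, 0, 20, 0, -20, -45, 50],
    [0, 0, 30, 8, -32, -45, 50]
  ]
}}

```text
time: 10.3
position: [0.643, 0.0068, 0.052]
tool_rot: [2.77, 1.48, 0.002]
ft_force: [0.8, 0.1, -0.1]
grip_width: 0.578
```

```bash
python3 -c "
from h import *
tgoto(-27,-6,.05,-90);twhere()
"
```

```text
t10.30 pos [0.643  0.0068 0.052 ] yawx 56.24 grip mm 50.3 F [ 0.8  0.1 -0.1] q [ 0.25  0.46 -0.39  1.64  0.19  1.07 -0.78]
 -> rot [ 0.07 -0.08 59.67] shift [  0.9 -16.7   1.9]
tray-frame tcp [-13.  -15.2]
```

Emit:
{"method": "step_arm", "body": {
  "deltas": [
    [0, 0, 10, 0, -4, 0, 50],
    [0, 0, 20, 1, -8, 0, 50],
    [0, 0, 30, 1, -12, 0, 50],
    [0, 0, 40, 1, -17, 0, 50],
    [0, 0, 50, 1, -17, 0, 50],
    [0, 0, 60, 1, -17, 0, 50],
    [0, 0, 60, 1, -17, 10, 50],
    [0, 0, 60, 1, -17, 20, 50]
  ]
}}

```text
time: 11.3
position: [0.629, 0.018, 0.0303]
tool_rot: [-3.14, 0.087, -0.0]
ft_force: [0.3, -0.0, -0.4]
grip_width: 0.571
```

```bash
python3 -c "
from h import *
tgoto(-27,-6,.006,-90);twhere()
cv2.imwrite('pics/w4.png',optics.get_image('wrist')[:,:,::-1]);np.save('w4.npy',np.array([optics.get_calibration('wrist')],dtype=object),allow_pickle=True)
"
```

```text
t11.30 pos [0.629  0.018  0.0303] yawx -3.17 grip mm 49.7 F [ 0.3 -0.  -0.4] q [ 0.1   0.44 -0.21  1.7   0.1   1.01 -1.77]
 -> rot [-0.   -0.02  0.26] shift [ 0.7  1.1 24.3]
tray-frame tcp [-27.7  -4.9]
```

View pics/w4.png

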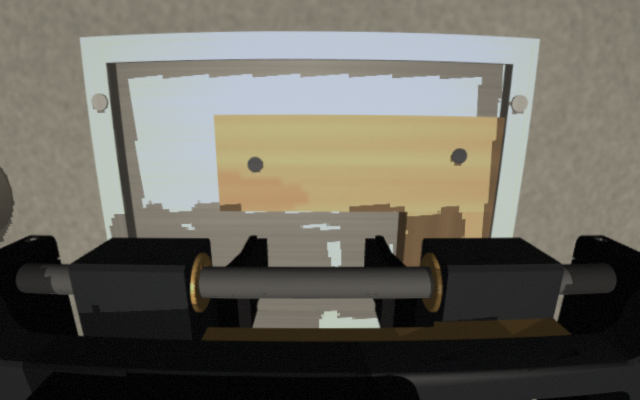

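Cheek A lies square in the tray, leg (215..505, 115..210), with its right end under the -y lip. Now I'll push it to the back.

Emit:
{"method": "step_arm", "body": {
  "deltas": [
    [0, 0, 0, 0, 1, 12, 50],
    [0, 0, 0, 0, 1, 24, 50],
    [0, 0, 0, 0, 1, 24, 50],
    [0, 0, 0, 8, 1, 24, 50],
    [0, 0, 0, 16, 1, 24, 50],
    [0, 0, 0, 24, 1, 24, 50],
    [0, 0, 0, 30, 1, 24, 50],
    [0, 0, 0, 36, 1, 24, 50]
  ]
}}

```text
time: 12.35
position: [0.6653, 0.0147, 0.0066]
tool_rot: [3.14, -0.092, -0.0]
ft_force: [-1.4, -0.2, 0.4]
grip_width: 0.575
```

```bash
python3 -c "
from h import *
tgoto(18,-6,.006,-90);twhere()
"
```

```text
t12.35 pos [0.6653 0.0147 0.0066] yawx -3.35 grip mm 50.1 F [-1.4 -0.2  0.4] q [ 0.09  0.53 -0.2   1.61  0.12  1.   -1.77]
 -> rot [0.   0.01 0.08] shift [9.3 0.  0.6]
tray-frame tcp [ 8.7 -6. ]
```

Emit:
{"method": "step_arm", "body": {
  "deltas": [
    [0, 0, 0, 3, 0, 0, 50],
    [0, 0, 0, 5, 0, 0, 50],
    [0, 0, 0, 7, 0, 0, 50],
    [0, 0, 0, 8, 0, 0, 50],
    [0, 0, 0, 9, 0, 0, 50],
    [0, 0, 0, 10, 0, 0, 50],
    [0, 0, 0, 10, 0, 0, 50],
    [0, 0, 0, 10, 0, 0, 50]
  ]
}}

```text
time: 13.35
position: [0.6735, 0.0141, 0.0064]
tool_rot: [3.14, -0.092, -0.004]
ft_force: [-6.1, -0.5, 3.4]
grip_width: 0.576
```

```bash
python3 -c "
from h import *
tgoto(18,-6,.006,-90);twhere()
cv2.imwrite('pics/w5.png',optics.get_image('wrist')[:,:,::-1]);np.save('w5.npy',np.array([optics.get_calibration('wrist')],dtype=object),allow_pickle=True)
"
```

```text
t13.35 pos [0.6735 0.0141 0.0064] yawx -3.35 grip mm 50.1 F [-6.1 -0.5  3.4] q [ 0.09  0.55 -0.19  1.59  0.12  1.02 -1.77]
 -> rot [0.03 0.16 0.08] shift [ 1.  -0.1  0.4]
tray-frame tcp [17.  -6.1]
```

View pics/w5.png

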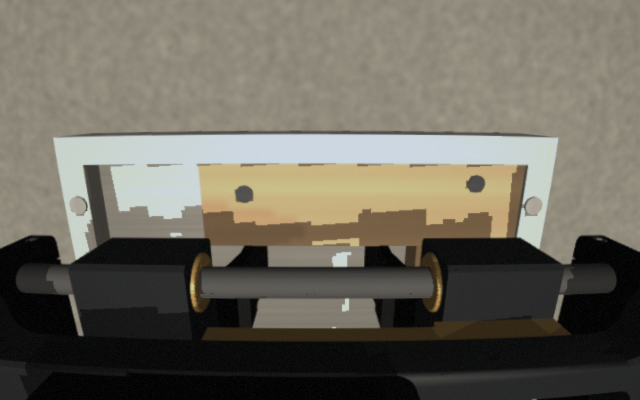

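```bash
python3 -c "
from h import *
c=np.load('w1.npy',allow_pickle=True)[0]
print('jar',onz(c,[(443,143)],.08),'roll',onz(c,[(455,215)],.048))
goto(.5426,-.3033,.08,-18.8)"
```

```text
jar [[ 0.67512121 -0.23613013  0.08      ]] roll [[ 0.71204404 -0.33040945  0.048     ]]
t13.40 pos [0.6735 0.0141 0.0064] yawx -3.36 grip mm 50.3 F [-5.  -0.6  3.7] q [ 0.09  0.55 -0.19  1.59  0.12  1.02 -1.77]
 -> rot [ 0.05  0.15 15.44] shift [-112.3  324.5  -73.1]
```

Emit:
{"method": "step_arm", "body": {
  "deltas": [
    [0, 0, 0, -8, 0, 0, 50],
    [0, 0, 0, -14, 0, -20, 50],
    [0, 0, 0, -20, 10, -60, 60],
    [0, 0, 3, -30, 50, -85, 70],
    [0, 0, 6, -45, 105, -88, 87],
    [0, 0, 9, -65, 165, -88, 87],
    [0, 0, 12, -85, 220, -88, 87],
    [0, 0, 15, -105, 275, -80, 87]
  ]
}}

```text
time: 14.4
position: [0.5544, -0.2565, 0.0893]
tool_rot: [3.1, -0.503, 0.008]
ft_force: [0.3, -0.4, -0.5]
grip_width: 0.994
```

Emit:
{"method": "step_arm", "body": {
  "deltas": [
    [0, 0, 0, -7, 35, 5, 87],
    [0, 0, 0, -7, 49, 7, 87],
    [0, 0, 0, -7, 49, 7, 87],
    [0, 0, 0, -7, 49, 15, 87],
    [0, 0, 0, -7, 49, 25, 87],
    [0, 0, 0, -7, 49, 40, 87],
    [0, 0, 0, -7, 49, 50, 87],
    [0, 0, 0, -7, 49, 50, 87]
  ]
}}

```text
time: 15.4
position: [0.5309, -0.298, 0.035]
tool_rot: [-3.101, 0.501, 0.004]
ft_force: [-0.1, 0.4, 0.1]
grip_width: 1.0
```

```bash
python3 -c "
from h import *
goto(.5426,-.3033,.0035,-18.8)
cv2.imwrite('pics/w6.png',optics.get_image('wrist')[:,:,::-1]);np.save('w6.npy',np.array([optics.get_calibration('wrist')],dtype=object),allow_pickle=True)"
```

```text
t15.40 pos [ 0.5309 -0.298   0.035 ] yawx -18.34 grip mm 87.0 F [-0.1  0.4  0.1] q [ 0.49  0.39 -0.03  1.75  0.01  1.   -1.43]
 -> rot [-0.02  0.16  0.46] shift [12.8  1.4 31.4]
```

View pics/w6.png

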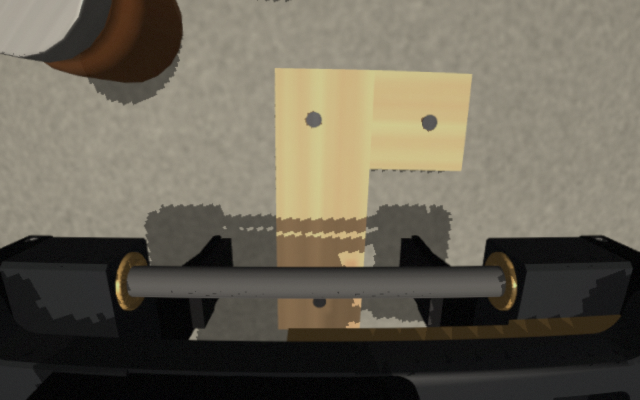

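The jaws straddle cheek B's leg (columns 275–372), with the foot at (465,120). I'll descend and close.

Emit:
{"method": "step_arm", "body": {
  "deltas": [
    [0, 0, 0, 5, 1, 0, 87],
    [0, 0, 0, 13, 1, 8, 87],
    [0, 0, 0, 13, 1, 18, 87],
    [0, 0, 0, 13, 1, 28, 87],
    [0, 0, 0, 13, 1, 31, 87],
    [0, 0, 0, 13, 1, 31, 87],
    [0, 0, 0, 13, 1, 31, 60],
    [0, 0, 0, 13, 1, 31, 44]
  ]
}}

```text
time: 16.45
position: [0.5442, -0.3038, 0.006]
tool_rot: [3.101, -0.501, 0.001]
ft_force: [0.5, -0.1, 0.2]
grip_width: 0.852
```

Emit:
{"method": "step_arm", "body": {
  "deltas": [
    [0, 0, 0, 0, 0, 0, 44],
    [0, 0, 0, 0, 0, 0, 44],
    [0, 0, 0, 0, 0, -15, 44],
    [0, 0, 0, 0, 0, -30, 44],
    [0, 0, 0, 0, 0, -45, 44],
    [0, 0, 0, 0, 0, -47, 44],
    [0, 0, 0, 0, 0, -47, 44],
    [0, 0, 0, 0, 0, -47, 44]
  ]
}}

```text
time: 17.45
position: [0.5434, -0.3033, 0.0518]
tool_rot: [-3.101, 0.501, 0.002]
ft_force: [0.1, 1.2, -0.5]
grip_width: 0.572
```

```bash
python3 -c "
from h import *
tgoto(-176,22,.05);twhere()
cv2.imwrite('pics/w7.png',optics.get_image('wrist')[:,:,::-1]);np.save('w7.npy',np.array([optics.get_calibration('wrist')],dtype=object),allow_pickle=True)"
```

```text
t17.45 pos [ 0.5434 -0.3033  0.0518] yawx -18.35 grip mm 49.8 F [ 0.1  1.2 -0.5] q [ 0.49  0.4  -0.03  1.71  0.01  1.04 -1.43]
 -> rot [-7.0000e-02  4.0000e-02 -1.0492e+02] shift [-170.1 -319.7    2.1]
tray-frame tcp [ -93.9 -330.7]
```

View pics/w7.png

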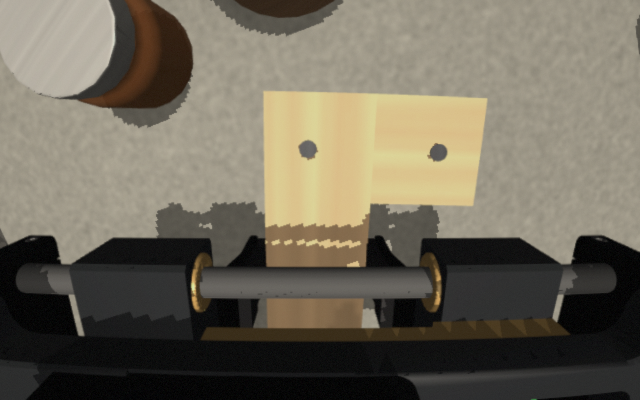

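```bash
python3 -c "
from h import *
c=np.load('w7.npy',allow_pickle=True)[0]; s=ctrl.get_state()
P=onz(c,[(264,92),(376,95),(487,98),(473,205),(372,203)],.065)
print((Rot.from_rotvec(s['tool_rot']).inv().apply(P-s['position'])*1000).round(1))"
```

```text
[[ 79.7 -22.6 -13.3]
 [ 78.5  24.7 -13.3]
 [ 78.   72.9 -13.3]
 [ 30.4  71.9 -13.2]
 [ 31.3  24.8 -13.2]]
```

```bash
python3 - <<'E'
from h import *
for n,uv,m in (('w7',[(264,92),(487,98),(473,205),(372,203)],LL[[0,5,4,3]]),('w6',[(275,68),(471,73),(462,171),(370,169)],LL[[0,5,4,3]])):
    c=np.load(n+'.npy',allow_pickle=True)[0]
    x=fit([(c,np.array(uv,float))],m,.05,[.54,-.32,2.8],True)
    print("cam",(-np.array(c["R"]).T@c["t"]).round(4))
E
```

```text
pose mm [ 539.5 -328.7] yaw 160.70 z [57.7] rms px 0.36
cam [ 0.6107 -0.3251  0.2138]
pose mm [ 539.2 -330. ] yaw 160.86 z [18.7] rms px 0.52
cam [ 0.5988 -0.3201  0.1978]
```

```bash
python3 - <<'E'
from h import *
c=np.load('w3.npy',allow_pickle=True)[0]
fit([(c,np.array([(257.5,120),(374.5,120.)]))],LL[[1,2]],.04,[.53,0,1.5],True)
print("cam",(-np.array(c["R"]).T@c["t"]).round(4))
import cv2
a=cv2.imread('pics/w7.png')
cv2.imwrite('pics/w7Z.png',cv2.resize(a[80:330,240:500],None,fx=2.4,fy=2.4,interpolation=cv2.INTER_CUBIC))
cv2.imwrite('pics/side2.png',cv2.resize(optics.get_image('side')[100:260,300:460,::-1],None,fx=4,fy=3.7*4/4,interpolation=cv2.INTER_CUBIC))
E
```

```text
pose mm [564.2 148.6] yaw -93.37 z [36.7] rms px 0.00
cam [0.5348 0.0772 0.1849]
```

View pics/w7Z.png

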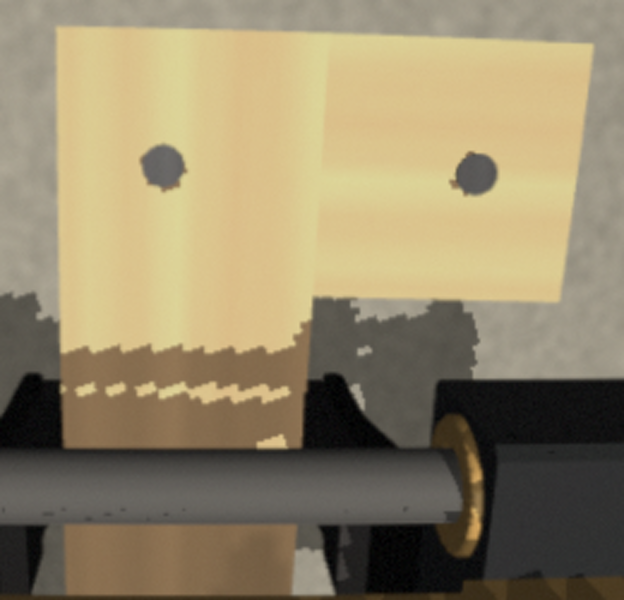

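View pics/side2.png

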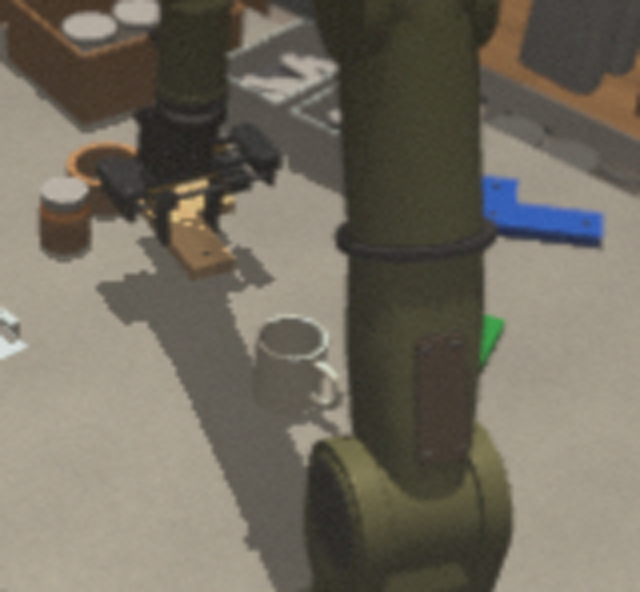

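```bash
python3 - <<'E'
from h import *
c=np.load('w7.npy',allow_pickle=True)[0]
uv=240+0*1.; 
uv=np.array([(57,27),(593,44),(560,301),(314,298),(328,34.)])/2.4+[240,80]-.3
m=np.c_[LL[[0,5,4,3]],np.zeros(4)]; m=np.r_[m,[[-.075,0,0]]]
ok,r,t=cv2.solvePnP(m,uv,c["K"],np.array([c["k1"],0,0,0,0.]))
R=np.array(c["R"]).T@cv2.Rodrigues(r)[0]; T=np.array(c["R"]).T@(t.ravel()-c["t"])
print(R.round(3)); print("top face pts world"); print((m@R.T+T).round(4)); print("leg end",R@[.075,-.025,0]+T)
print(proj(c,m@R.T+T)-uv)
E
```

```text
[[-0.942 -0.334  0.01 ]
 [ 0.334 -0.943 -0.009]
 [ 0.012 -0.005  1.   ]]
top face pts world
[[ 0.6273 -0.3061  0.0585]
 [ 0.5938 -0.4003  0.058 ]
 [ 0.5467 -0.3836  0.0586]
 [ 0.5634 -0.3365  0.0589]
 [ 0.6105 -0.3532  0.0583]]
leg end [ 0.47752552 -0.27952033  0.06020952]
[[-0.16748994  0.27928864]
 [-0.19959026 -0.07199614]
 [ 0.04849455  0.32464132]
 [-0.10673162 -0.3429875 ]
 [ 0.41889734 -0.18686231]]
```

```bash
python3 - <<'E'
from h import *
c=np.load('w5.npy',allow_pickle=True)[0]
def tr(P):
    d=P[:,:2]*1e3-np.array(TR[:2]);a=np.radians(TR[2]);return (d@np.array([[np.cos(a),np.sin(a)],[-np.sin(a),np.cos(a)]]).T).round(1)
print("L1 end/front",tr(onz(c,[(201,166),(203,245),(403,245)],.02)))
print("lip corners inner",tr(onz(c,[(85,166),(528,166)],.028)), "outer",tr(onz(c,[(55,138),(557,138)],.028)))
goto(.48,-.12,.11,40)
E
```

```text
L1 end/front [[ 65.6  45.7]
 [ 28.1  48.1]
 [ 28.2 -46.4]]
lip corners inner [[ 67.3  94.6]
 [ 67.4 -96.4]] outer [[  79.6  106.6]
 [  79.5 -107.8]]
t17.55 pos [ 0.5434 -0.3034  0.0518] yawx -18.35 grip mm 49.7 F [ 0.   0.3 -0.9] q [ 0.49  0.4  -0.03  1.71  0.01  1.04 -1.43]
 -> rot [-4.000e-02  6.000e-02 -5.835e+01] shift [-118.  -154.1  -58. ]
```

```bash
python3 -c "
from h import *
tgoto(-176,21.5,.07)"
```

```text
t17.55 pos [ 0.5434 -0.3034  0.0518] yawx -18.35 grip mm 49.7 F [ 0.   0.3 -0.9] q [ 0.49  0.4  -0.03  1.71  0.01  1.04 -1.43]
 -> rot [-7.0000e-02  4.0000e-02 -1.0492e+02] shift [-170.1 -319.3  -17.9]
```

Emit:
{"method": "step_arm", "body": {
  "deltas": [
    [0, 0, -5, -5, -10, -15, 44],
    [0, 0, -14, -25, -45, -18, 44],
    [0, 0, -24, -48, -90, -18, 44],
    [0, 0, -34, -70, -135, -18, 44],
    [0, 0, -44, -95, -180, -18, 44],
    [0, 0, -54, -120, -225, -18, 44],
    [0, 0, -64, -142, -267, -18, 44],
    [0, 0, -74, -160, -300, -18, 44]
  ]
}}

```text
time: 18.55
position: [0.4858, 0.0336, 0.0704]
tool_rot: [-2.773, -1.476, 0.0]
ft_force: [0.2, 0.2, -0.6]
grip_width: 0.567
```

```bash
python3 -c "
from h import *
tgoto(-176,21.5,.03)"
```

```text
t18.55 pos [0.4858 0.0336 0.0704] yawx 56.06 grip mm 49.3 F [ 0.2  0.2 -0.6] q [ 0.26  0.13 -0.4   2.01  0.06  1.01 -0.77]
 -> rot [-1.000e-02 -0.000e+00 -3.051e+01] shift [ 14.4 -13.7  40.4]
```

Emit:
{"method": "step_arm", "body": {
  "deltas": [
    [0, 0, -10, 4, -4, 0, 44],
    [0, 0, -20, 9, -9, 0, 44],
    [0, 0, -30.5, 14, -13, 5, 44],
    [0, 0, -30.5, 14, -13, 20, 44],
    [0, 0, -30.5, 14, -13, 35, 44],
    [0, 0, -30.5, 14, -13, 48, 44],
    [0, 0, -30.5, 14, -13, 57, 44],
    [0, 0, -30.5, 14, -13, 57, 44]
  ]
}}

```text
time: 19.55
position: [0.4829, 0.0503, 0.0126]
tool_rot: [-2.294, -2.144, 0.002]
ft_force: [-0.9, -0.5, -0.9]
grip_width: 0.565
```

```bash
python3 -c "
from h import *
tgoto(-176,21.5,.005);twhere()
cv2.imwrite('pics/w8.png',optics.get_image('wrist')[:,:,::-1]);np.save('w8.npy',np.array([optics.get_calibration('wrist')],dtype=object),allow_pickle=True)
"
```

```text
t19.55 pos [0.4829 0.0503 0.0126] yawx 86.12 grip mm 49.2 F [-0.9 -0.5 -0.9] q [ 0.26  0.22 -0.45  2.05  0.12  0.89 -0.33]
 -> rot [-0.1   0.01 -0.45] shift [ 2.9 -0.6  7.6]
tray-frame tcp [-175.4   18.6]
```

View pics/w8.png

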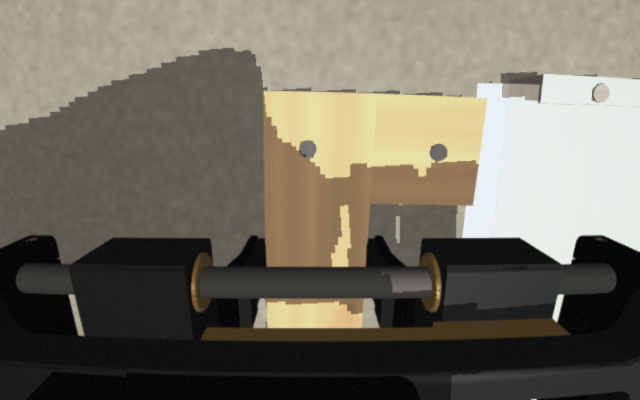

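The foot end is at (485,97..205), just short of the tray. I'll regrip lower here, because the cheek slipped about 7 mm in the jaws at the lift.

Emit:
{"method": "step_arm", "body": {
  "deltas": [
    [0, 0, 0, 1, 0, 1, 44],
    [0, 0, 0, 1, 0, 1, 58],
    [0, 0, 0, 1, 0, 1, 58],
    [0, 0, 0, 1, 0, 6, 58],
    [0, 0, 0, 1, 0, 8, 58],
    [0, 0, 0, 1, 0, 8, 58],
    [0, 0, 0, 1, 0, 8, 44],
    [0, 0, 0, 1, 0, 8, 44]
  ]
}}

```text
time: 20.6
position: [0.4838, 0.0514, 0.0056]
tool_rot: [2.295, 2.145, 0.0]
ft_force: [0.6, 0.8, -0.6]
grip_width: 0.572
```

Emit:
{"method": "step_arm", "body": {
  "deltas": [
    [0, 0, 0, 0, 0, 0, 44],
    [0, 0, 0, 0, 0, 0, 44],
    [0, 0, 0, 0, 0, 0, 44],
    [0, 0, 0, 0, 0, -2, 44],
    [0, 0, 0, 0, 0, -4, 44],
    [0, 0, 0, 0, 0, -5, 44],
    [0, 0, 0, 0, 0, -5, 44],
    [0, 0, 0, 0, 0, -5, 44]
  ],
  "newtons": 40
}}

```text
time: 21.6
position: [0.4836, 0.0514, 0.0105]
tool_rot: [2.295, 2.146, -0.0]
ft_force: [0.1, -0.2, -0.2]
grip_width: 0.572
```

```bash
python3 - <<'E'
from h import *
tgoto(-125,21.5,.0095);twhere()
c=optics.get_calibration('wrist');im=optics.get_image('wrist')[:,:,::-1]
cv2.imwrite('pics/w9.png',cv2.resize(im[80:330,240:500],None,fx=2.4,fy=2.4,interpolation=cv2.INTER_CUBIC));np.save('w9.npy',np.array([c],dtype=object),allow_pickle=True)
E
```

```text
t21.60 pos [0.4836 0.0514 0.0105] yawx 86.15 grip mm 49.7 F [ 0.1 -0.2 -0.2] q [ 0.25  0.23 -0.45  2.05  0.13  0.89 -0.33]
 -> rot [-0.01  0.01 -0.42] shift [ 2.1 49.7  1. ]
tray-frame tcp [-174.8   19.7]
```

View pics/w9.png

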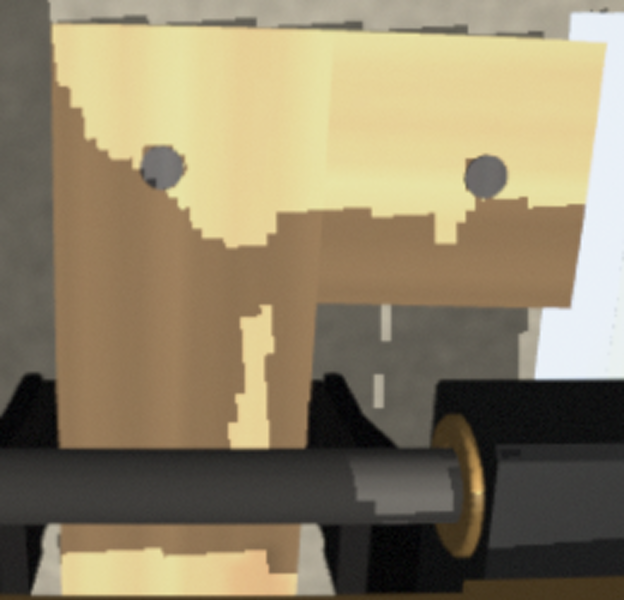

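```bash
cat >> h.py <<'E'
def tr(P):
    d=np.asarray(P)[:,:2]*1e3-np.array(TR[:2]);a=np.radians(TR[2]);return (d@np.array([[np.cos(a),np.sin(a)],[-np.sin(a),np.cos(a)]]).T).round(1)
E
python3 - <<'E'
from h import *
c=np.load('w9.npy',allow_pickle=True)[0]
uv=np.array([(53,24),(607,43),(571,307),(317,303.)])/2.4+[240,80]-.3
x=fit([(c,uv)],LL[[0,5,4,3]],.02,[.48,.03,4.6],True)
print(tr([x]))
E
```

```text
pose mm [509.3  55.3] yaw 264.84 z [22.1] rms px 0.20
[[-149.4   25.2]]
```

Emit:
{"method": "step_arm", "body": {
  "deltas": [
    [0, 0, -0.4, 1.5, 0, 1, 44],
    [0, 0, -0.4, 1.5, 8, 1, 44],
    [0, 0, -0.4, 1.5, 20, 1, 44],
    [0, 0, -0.4, 1.5, 34, 1, 44],
    [0, 0, -0.4, 1.5, 48, 1, 44],
    [0, 0, -0.4, 1.5, 62, 1, 44],
    [0, 0, -0.4, 1.5, 76, 1, 44],
    [0, 0, -0.4, 1.5, 85, 1, 44]
  ]
}}

```text
time: 22.65
position: [0.5696, 0.0471, 0.0095]
tool_rot: [2.288, 2.153, 0.0]
ft_force: [0.1, -0.8, -1.3]
grip_width: 0.57
```

```bash
python3 - <<'E'
from h import *
tgoto(-20,21.2,.0095);twhere()
c=optics.get_calibration('wrist');im=optics.get_image('wrist')[:,:,::-1]
cv2.imwrite('pics/w10.png',im);np.save('w10.npy',np.array([c],dtype=object),allow_pickle=True)
E
```

```text
t22.65 pos [0.5696 0.0471 0.0095] yawx 86.54 grip mm 49.6 F [ 0.1 -0.8 -1.3] q [ 0.23  0.39 -0.41  1.85  0.19  0.94 -0.34]
 -> rot [ 0.   -0.   -0.03] shift [ 0.6 68.7 -0. ]
tray-frame tcp [-88.7  20.6]
```

View pics/w10.png

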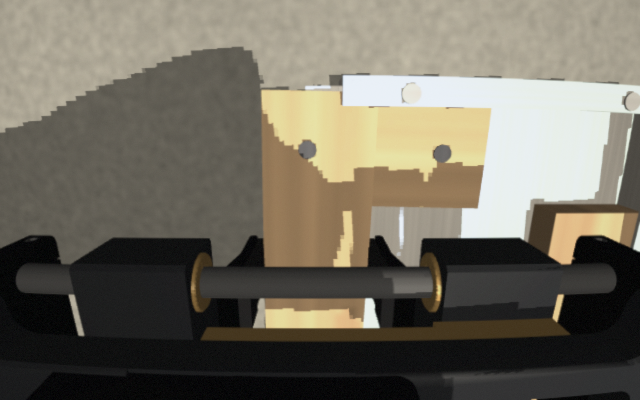

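```bash
python3 - <<'E'
from h import *
c=np.load('w10.npy',allow_pickle=True)[0]
print(tr(onz(c,[(478,208),(372,206),(263,90)],.0215)),tr(onz(c,[(538,205),(634,206)],.020)),tr(onz(c,[(343,106),(600,112)],.028)))
E
```

```text
[[ -12.8   50.2]
 [ -62.8   51.2]
 [-111.   102.3]] [[17.9 51.2]
 [71.  50.6]] [[-77.5  95.4]
 [ 35.1  95.2]]
```

```bash
python3 - <<'E'
from h import *
c=np.load('w10.npy',allow_pickle=True)[0]
print(tr(onz(c,[(529,204.5),(634,206)],.002)),tr(onz(c,[(551,212),(634,213)],.020)))
import cv2
a=cv2.imread('pics/w10.png');cv2.imwrite('pics/w10Z.png',cv2.resize(a[190:280,440:640],None,fx=4,fy=4,interpolation=cv2.INTER_CUBIC))
E
```

```text
[[25.3 46.7]
 [90.  45.8]] [[25.3 47.7]
 [72.  47. ]]
```

View pics/w10Z.png

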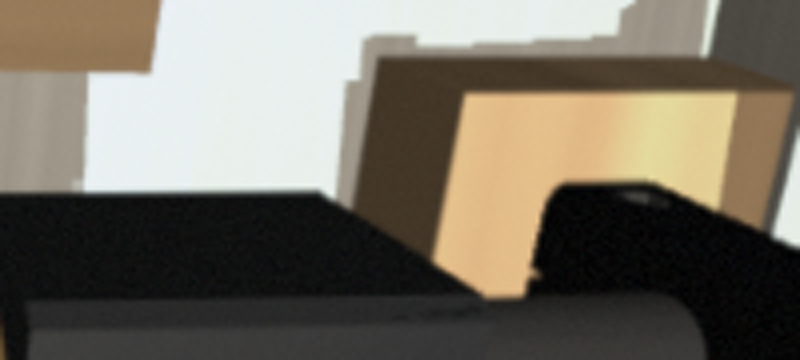

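Cheek A's end is at y_t ≈ 47 and cheek B's foot spans about 50.5 to 101.5, so it passes. I'll continue.

Emit:
{"method": "step_arm", "body": {
  "deltas": [
    [0, 0, 0, 1, 8, 0, 44],
    [0, 0, 0, 1, 18, 0, 44],
    [0, 0, 0, 1, 28, 0, 44],
    [0, 0, 0, 1, 38, 0, 44],
    [0, 0, 0, 1, 48, 0, 44],
    [0, 0, 0, 1, 57, 0, 44],
    [0, 0, 0, 1, 64, 0, 44],
    [0, 0, 0, 1, 67, 1, 44]
  ]
}}

```text
time: 23.7
position: [0.636, 0.0441, 0.0085]
tool_rot: [2.287, 2.153, 0.0]
ft_force: [-1.3, -0.1, -0.6]
grip_width: 0.564
```

```bash
python3 - <<'E'
from h import *
tgoto(-20,21.2,.0095);twhere()
E
```

```text
t23.70 pos [0.636  0.0441 0.0085] yawx 86.54 grip mm 49.1 F [-1.3 -0.1 -0.6] q [ 0.2   0.51 -0.39  1.68  0.22  1.   -0.33]
 -> rot [ 0.   -0.   -0.03] shift [-0.4  2.2 -1. ]
tray-frame tcp [-22.2  21.6]
```

Emit:
{"method": "step_arm", "body": {
  "deltas": [
    [0, 0, 0, 0, 0, 0.5, 58],
    [0, 0, 0, 0, 0, 0.5, 60],
    [0, 0, 0, 0, 0, 0.5, 60],
    [0, 0, 0, 0, 0, -15, 60],
    [0, 0, 0, 0, 0, -40, 58],
    [0, 0, 10, 0, -15, -42, 50],
    [0, 0, 20, 1, -30, -42, 50],
    [0, 0, 30, 2, -45, -42, 50]
  ]
}}

```text
time: 24.7
position: [0.5909, 0.0491, 0.052]
tool_rot: [2.77, 1.48, 0.002]
ft_force: [-1.0, 0.5, -0.5]
grip_width: 0.58
```

```bash
python3 -c "
from h import *
tgoto(-74,26,.03,-90);twhere()
"
```

```text
t24.70 pos [0.5909 0.0491 0.052 ] yawx 56.23 grip mm 50.4 F [-1.   0.5 -0.5] q [ 0.15  0.36 -0.33  1.78  0.13  1.03 -0.82]
 -> rot [ 4.000e-02 -1.000e-01  5.966e+01] shift [-1.4 -6.6 22. ]
tray-frame tcp [-67.6  23.9]
```

Emit:
{"method": "step_arm", "body": {
  "deltas": [
    [0, 0, 10, 0, -3, 0, 50],
    [0, 0, 20, 0, -6, 0, 50],
    [0, 0, 30, -1, -6, 0, 50],
    [0, 0, 40, -1, -6, 0, 50],
    [0, 0, 50, -1, -6, 0, 50],
    [0, 0, 60, -1, -6, 0, 50],
    [0, 0, 60, -1, -6, 10, 50],
    [0, 0, 60, -1, -6, 20, 50]
  ]
}}

```text
time: 25.7
position: [0.5853, 0.0515, 0.0303]
tool_rot: [-3.14, 0.09, -0.001]
ft_force: [-0.0, -0.2, -0.0]
grip_width: 0.575
```

```bash
python3 -c "
from h import *
tgoto(-72,26,.006,-90);twhere()
cv2.imwrite('pics/w11.png',optics.get_image('wrist')[:,:,::-1]);np.save('w11.npy',np.array([optics.get_calibration('wrist')],dtype=object),allow_pickle=True)
"
```

```text
t25.70 pos [0.5853 0.0515 0.0303] yawx -3.27 grip mm 50.1 F [-0.  -0.2 -0. ] q [ 0.01  0.36 -0.16  1.81  0.07  0.98 -1.81]
 -> rot [-0.   -0.03  0.16] shift [ 1.3 -0.  24.3]
tray-frame tcp [-73.3  25.9]
```

View pics/w11.png

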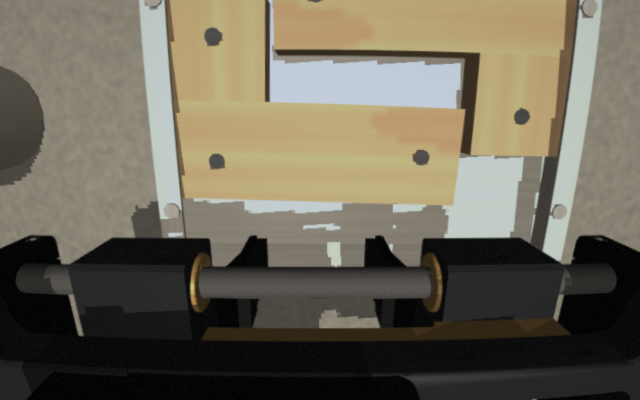

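Cheek B is interlocking with A: its leg spans (178..465, 101..204) and its foot runs alongside A's end with a visible gap. I'll push it.

Emit:
{"method": "step_arm", "body": {
  "deltas": [
    [0, 0, 0, 0, 0, 12, 50],
    [0, 0, 0, 0, 0, 24, 50],
    [0, 0, 0, 3, 0, 24, 50],
    [0, 0, 0, 10, 0, 24, 50],
    [0, 0, 0, 16, 0, 24, 50],
    [0, 0, 0, 22, 0, 24, 50],
    [0, 0, 0, 28, 0, 24, 50],
    [0, 0, 0, 33, 0, 24, 50]
  ]
}}

```text
time: 26.75
position: [0.6186, 0.0493, 0.0066]
tool_rot: [3.14, -0.095, 0.0]
ft_force: [-0.9, 1.2, 0.1]
grip_width: 0.576
```

```bash
python3 -c "
from h import *
tgoto(-33,26,.006,-90);twhere()
cv2.imwrite('pics/w12.png',optics.get_image('wrist')[:,:,::-1]);np.save('w12.npy',np.array([optics.get_calibration('wrist')],dtype=object),allow_pickle=True)
"
```

```text
t26.75 pos [0.6186 0.0493 0.0066] yawx -3.45 grip mm 50.1 F [-0.9  1.2  0.1] q [ 0.    0.45 -0.15  1.74  0.08  0.96 -1.81]
 -> rot [ 0.   -0.   -0.02] shift [ 7.  -0.2  0.6]
tray-frame tcp [-40.   25.8]
```

View pics/w12.png

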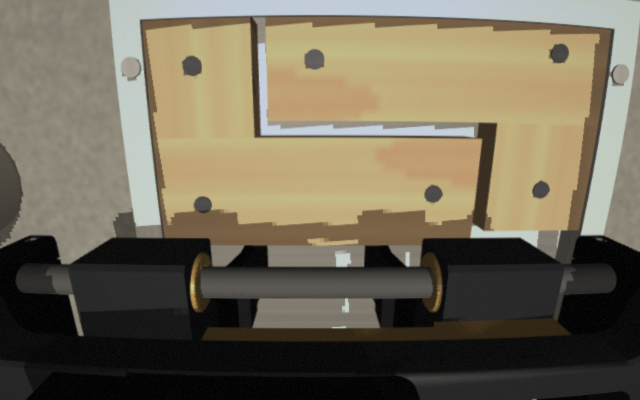

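Squared up, with about 7 mm left (the gap is at rows 122–137). I'll finish the push.

Emit:
{"method": "step_arm", "body": {
  "deltas": [
    [0, 0, 0, 2, 0, 0, 50],
    [0, 0, 0, 4, 0, 0, 50],
    [0, 0, 0, 5, 0, 0, 50],
    [0, 0, 0, 6, 0, 0, 50],
    [0, 0, 0, 7, 0, 0, 50],
    [0, 0, 0, 8, 0, 0, 50],
    [0, 0, 0, 8.5, 0, 0, 50],
    [0, 0, 0, 8.5, 0, 0, 50]
  ]
}}

```text
time: 27.8
position: [0.6255, 0.0489, 0.0065]
tool_rot: [3.14, -0.094, -0.004]
ft_force: [-4.6, 0.2, 3.6]
grip_width: 0.576
```

```bash
python3 -c "
from h import *
tgoto(-33,26,.006,-90);twhere()
cv2.imwrite('pics/w13.png',optics.get_image('wrist')[:,:,::-1]);np.save('w13.npy',np.array([optics.get_calibration('wrist')],dtype=object),allow_pickle=True)
goto(.46,.25,.25,-3)
"
```

```text
t27.80 pos [0.6255 0.0489 0.0065] yawx -3.44 grip mm 50.2 F [-4.6  0.2  3.6] q [ 0.    0.47 -0.15  1.72  0.08  0.97 -1.81]
 -> rot [ 0.02  0.13 -0.01] shift [-0.  -0.3  0.5]
tray-frame tcp [-33.   25.7]
t27.85 pos [0.6255 0.0489 0.0064] yawx -3.45 grip mm 50.3 F [-5.2 -0.2  4.7] q [ 0.    0.47 -0.15  1.72  0.08  0.97 -1.81]
 -> rot [ 0.02  0.13 -0.45] shift [-177.9 -190.7 -243.2]
```

View pics/w13.png

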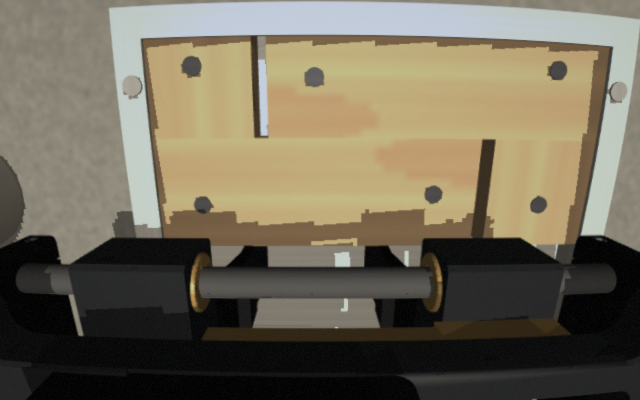

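```bash
python3 -c "
from h import *
goto(.49,.33,.25,28)
"
```

```text
t27.85 pos [0.6255 0.0489 0.0064] yawx -3.45 grip mm 50.3 F [-5.2 -0.2  4.7] q [ 0.    0.47 -0.15  1.72  0.08  0.97 -1.81]
 -> rot [-2.000e-02  1.400e-01 -3.145e+01] shift [-152.7 -272.4 -243.3]
```

Emit:
{"method": "step_arm", "body": {
  "deltas": [
    [0, 0, 0, -8, 0, 0, 50],
    [0, 0, 0, -20, 0, -30, 50],
    [0, 0, -3, -35, -10, -85, 60],
    [0, 0, -8, -55, -35, -135, 70],
    [0, 0, -13, -75, -75, -175, 87],
    [0, 0, -19, -95, -125, -205, 87],
    [0, 0, -25, -118, -178, -225, 87],
    [0, 0, -31.5, -140, -232, -243, 87]
  ]
}}

```text
time: 28.85
position: [0.5008, 0.2906, 0.251]
tool_rot: [-3.046, -0.766, -0.006]
ft_force: [0.2, 0.1, -0.2]
grip_width: 0.994
```

```bash
python3 -c "
from h import *
c=optics.get_calibration('wrist')
cv2.imwrite('pics/w14.png',optics.get_image('wrist')[:,:,::-1]);np.save('w14.npy',np.array([c],dtype=object),allow_pickle=True)
goto(.49,.33,.25,28)
"
```

```text
t28.90 pos [0.4963 0.3016 0.2537] yawx 29.14 grip mm 86.7 F [-2.5  6.8  2.7] q [-0.23  0.18 -0.41  1.58  0.06  1.39 -1.7 ]
 -> rot [-0.4  -0.47  1.14] shift [  8.3 -27.8   3.9]
```

View pics/w14.png

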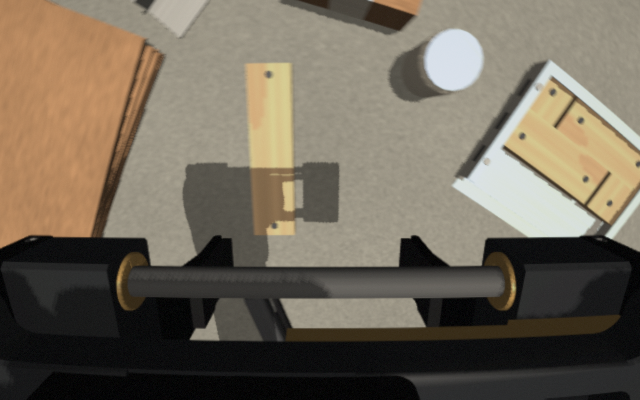

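```bash
python3 - <<'E'
from h import *
c=np.load('w14.npy',allow_pickle=True)[0]
cs=optics.get_calibration("scene");cd=optics.get_calibration("side")
S=lambda p:np.array(p)/3.0+[230,140]-.33
D=lambda p:np.array(p)/4.0+[195,145]-.37
M=np.array([[100,25],[100,-25],[-100,-25],[-100,25]])/1000
w=np.array([(246,63),(291.5,62.5),(296,235),(254,236.)])
s=S([(475,555),(432,538),(512,376),(550,394)]); d=D([(33,409),(57,376),(246,432),(226,469)])
x0=[.5,.35,.5]
fit([(c,w)],M,.018,x0); fit([(cs,s),(cd,d)],M,.018,x0,True); x=fit([(c,w),(cs,s),(cd,d)],M,.018,x0,True)
goto(x[0],x[1],.05,np.degrees(x[2]))
E
```

```text
pose mm [500.3 349.5] yaw 28.60 z [] rms px 0.62
pose mm [502.  348.6] yaw 28.33 z [16.1] rms px 0.69
pose mm [500.7 349.4] yaw 28.55 z [19.] rms px 0.72
t28.90 pos [0.4963 0.3016 0.2537] yawx 29.14 grip mm 86.7 F [-2.5  6.8  2.7] q [-0.23  0.18 -0.41  1.58  0.06  1.39 -1.7 ]
 -> rot [-0.39 -0.47  0.6 ] shift [ 25.4 -38.2 204.2]
```

Emit:
{"method": "step_arm", "body": {
  "deltas": [
    [0, 0, -0.5, 8, -14, 30, 87],
    [0, 0, -0.5, 18, -32, 70, 87],
    [0, 0, -0.5, 29, -53, 110, 87],
    [0, 0, -0.5, 29, -53, 150, 87],
    [0, 0, -0.5, 29, -53, 180, 87],
    [0, 0, -0.5, 29, -53, 200, 87],
    [0, 0, -0.5, 29, -53, 205, 87],
    [0, 0, -0.5, 29, -53, 205, 87]
  ]
}}

```text
time: 29.9
position: [0.5021, 0.3496, 0.0452]
tool_rot: [-3.044, -0.774, -0.002]
ft_force: [0.5, 0.1, -0.3]
grip_width: 0.995
```

```bash
python3 -c "
from h import *
c=optics.get_calibration('wrist')
cv2.imwrite('pics/w15.png',optics.get_image('wrist')[:,:,::-1]);np.save('w15.npy',np.array([c],dtype=object),allow_pickle=True)
goto(.5007,.3494,.0045,28.55)
"
```

```text
t29.95 pos [0.5024 0.3498 0.0457] yawx 28.54 grip mm 87.1 F [-0.   0.1  0.1] q [-0.32  0.41 -0.4   1.73  0.18  1.03 -1.86]
 -> rot [-0.01 -0.13 -0.01] shift [-1.8 -0.4 41.2]
```

View pics/w15.png

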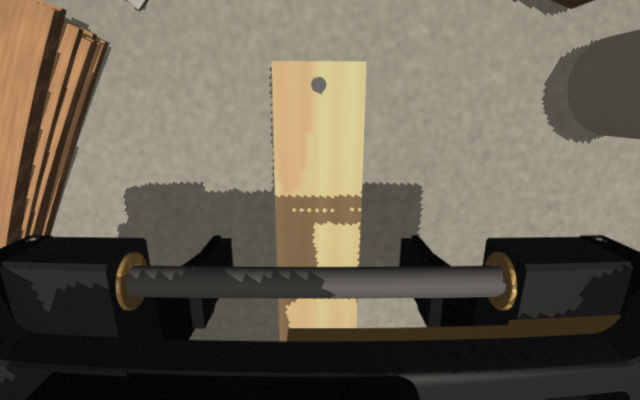

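The board (columns 273–365) is centred and square between the jaws. I'll descend and grip, this time closing fully before the lift.

Emit:
{"method": "step_arm", "body": {
  "deltas": [
    [0, 0, 0, -2, 0, 15, 87],
    [0, 0, 0, -2, 0, 30, 87],
    [0, 0, 0, -2, 0, 39, 87],
    [0, 0, 0, -2, 0, 41, 87],
    [0, 0, 0, -2, 0, 41, 87],
    [0, 0, 0, -2, 0, 41, 60],
    [0, 0, 0, -2, 0, 41, 44],
    [0, 0, 0, -2, 0, 41, 44]
  ]
}}

```text
time: 30.95
position: [0.4999, 0.3484, 0.0038]
tool_rot: [-3.045, -0.775, -0.001]
ft_force: [0.7, 0.5, -0.5]
grip_width: 0.744
```

Emit:
{"method": "step_arm", "body": {
  "deltas": [
    [0, 0, 0, 0, 0, 0, 44],
    [0, 0, 0, 0, 0, 0, 44],
    [0, 0, 0, 0, 0, 0, 44],
    [0, 0, 0, 0, 0, 0, 44],
    [0, 0, 0, 0, 0, -15, 44],
    [0, 0, 0, 0, 0, -30, 44],
    [0, 0, 0, 0, 0, -45, 44],
    [0, 0, 0, 0, 0, -50, 44]
  ]
}}

```text
time: 31.95
position: [0.5006, 0.349, 0.0555]
tool_rot: [-3.044, -0.775, -0.004]
ft_force: [0.2, 0.4, -1.6]
grip_width: 0.572
```

```bash
python3 -c "
from h import *
c=optics.get_calibration('wrist')
cv2.imwrite('pics/w16.png',optics.get_image('wrist')[:,:,::-1]);np.save('w16.npy',np.array([c],dtype=object),allow_pickle=True)
tgoto(-128,0,.055)
"
```

```text
t32.00 pos [0.5006 0.3489 0.0555] yawx 28.55 grip mm 49.7 F [ 0.2  0.2 -1. ] q [-0.32  0.4  -0.4   1.73  0.18  1.05 -1.86]
 -> rot [  0.08  -0.14 -58.02] shift [-1.279e+02  2.948e+02  1.000e-01]
```

View pics/w16.png

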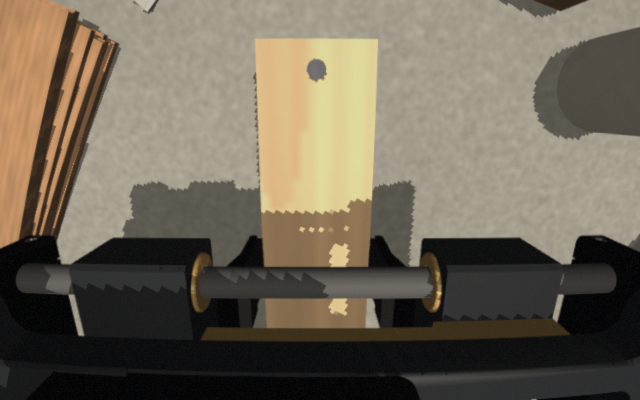

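```bash
python3 - <<'E'
from h import *
c=np.load('w16.npy',allow_pickle=True)[0]; s=ctrl.get_state()
M=np.array([[100,25],[100,-25]])/1000
for mz in (.069,): P=onz(c,[(255,39),(377.5,39)],mz); print((Rot.from_rotvec(s['tool_rot']).inv().apply(P-s['position'])*1000).round(1))
x=fit([(c,np.array([(255,39),(377.5,39.)]))],M,.068,[.5,.35,.5],True)
E
```

```text
[[101.6 -25.6 -13.3]
 [101.5  24.6 -13.3]]
pose mm [501.5 350.1] yaw 28.51 z [69.6] rms px 0.00
```

Emit:
{"method": "step_arm", "body": {
  "deltas": [
    [0, 0, 0, -8, 10, -3, 44],
    [0, 0, -8, -25, 45, -5, 44],
    [0, 0, -17, -47, 95, -5, 44],
    [0, 0, -26, -67, 145, -5, 44],
    [0, 0, -35, -87, 195, -5, 44],
    [0, 0, -44, -107, 245, -5, 44],
    [0, 0, -52, -122, 280, -5, 44],
    [0, 0, -58, -129, 294, 0, 44]
  ]
}}

```text
time: 33.0
position: [0.5264, 0.0239, 0.0532]
tool_rot: [2.288, 2.151, -0.003]
ft_force: [-0.1, 0.7, -0.8]
grip_width: 0.566
```

Emit:
{"method": "step_arm", "body": {
  "deltas": [
    [0, 0, 0, 0, 0, 0, 44],
    [0, 0, 0, 0, 0, 10, 44],
    [0, 0, 0, 0, 0, 20, 44],
    [0, 0, 0, 0, 0, 30, 44],
    [0, 0, 0, 0, 0, 36, 44],
    [0, 0, 0, 0, 0, 36, 44],
    [0, 0, 0, 0, 0, 36, 44],
    [0, 0, 0, 0, 0, 36, 44]
  ]
}}

```text
time: 34.0
position: [0.5273, 0.0284, 0.0179]
tool_rot: [2.287, 2.153, 0.001]
ft_force: [-0.4, 1.1, -0.8]
grip_width: 0.569
```

```bash
python3 -c "
from h import *
c=optics.get_calibration('wrist')
cv2.imwrite('pics/w17.png',optics.get_image('wrist')[:,:,::-1]);np.save('w17.npy',np.array([c],dtype=object),allow_pickle=True)
tgoto(-128,-1.5,.0085);twhere()
"
```

```text
t34.05 pos [0.5273 0.0283 0.0179] yawx 86.54 grip mm 49.4 F [ 0.5  0.1 -1.1] q [ 0.25  0.29 -0.4   1.95  0.14  0.92 -0.28]
 -> rot [ 0.04  0.01 -0.03] shift [-0.9  1.8  9.4]
tray-frame tcp [-129.8   -0.6]
```

View pics/w17.png

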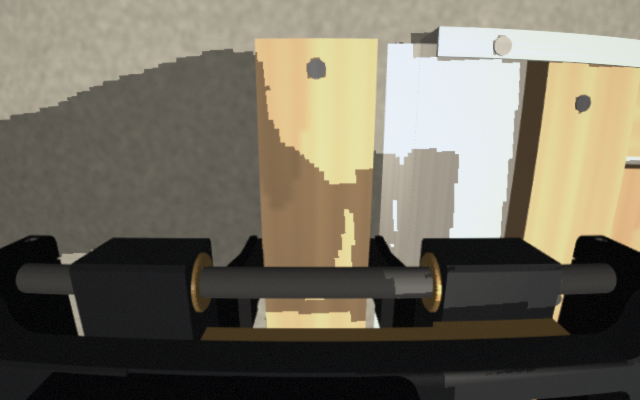

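```bash
python3 - <<'E'
from h import *
c=np.load('w17.npy',allow_pickle=True)[0]
print(tr(onz(c,[(255,39),(377,39)],.032)),tr(onz(c,[(438,55),(440,28)],.028)),tr(onz(c,[(546,62)],.02)))
E
```

```text
[[-154.5  101.1]
 [-104.8  101. ]] [[-77.8  95.9]
 [-77.6 106.8]] [[-23.5  96. ]]
```

Emit:
{"method": "step_arm", "body": {
  "deltas": [
    [0, 0, 0, -1, 0, 5, 44],
    [0, 0, 0, -1, 0, 9, 44],
    [0, 0, 0, -1, 2, 9, 44],
    [0, 0, 0, -1, 14, 9, 44],
    [0, 0, 0, -1, 26, 9, 44],
    [0, 0, 0, -1, 38, 9, 44],
    [0, 0, 0, -1, 50, 9, 44],
    [0, 0, 0, -1, 59, 9, 44]
  ]
}}

```text
time: 35.05
position: [0.5867, 0.0238, 0.0084]
tool_rot: [2.287, 2.153, 0.0]
ft_force: [0.6, -0.6, -0.3]
grip_width: 0.572
```

```bash
python3 -c "
from h import *
c=optics.get_calibration('wrist')
cv2.imwrite('pics/w18.png',optics.get_image('wrist')[:,:,::-1]);np.save('w18.npy',np.array([c],dtype=object),allow_pickle=True)
tgoto(-69,-1.5,.0065);twhere()
"
```

```text
t35.10 pos [0.5878 0.0237 0.0086] yawx 86.53 grip mm 49.6 F [ 2.1  0.4 -0.4] q [ 0.23  0.41 -0.37  1.81  0.18  0.95 -0.28]
 -> rot [ 0.09 -0.02 -0.04] shift [0.1 0.1 2.1]
tray-frame tcp [-69.1  -1.6]
```

View pics/w18.png

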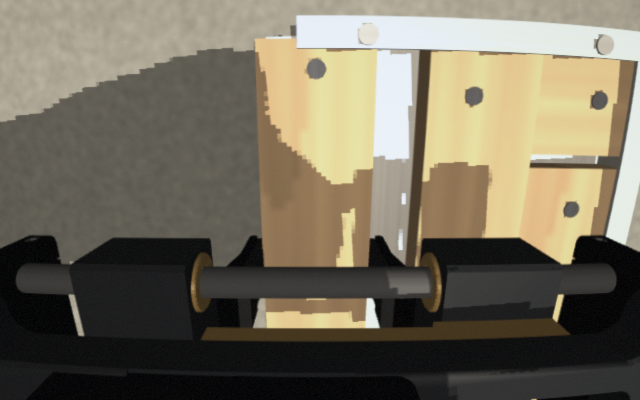

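The board is under the +y lip, at (297..375, 48), with a gap to the cheeks. I'll release it and go round to push.

Emit:
{"method": "step_arm", "body": {
  "deltas": [
    [0, 0, 0, 0, 0, 2, 44],
    [0, 0, 0, 0, 0, 2, 56],
    [0, 0, 0, 0, 0, 2, 56],
    [0, 0, 0, 0, 0, 2, 56],
    [0, 0, 0, 0, 0, -20, 56],
    [0, 0, 3, 0, -5, -42, 56],
    [0, 0, 13, 0, -28, -42, 65],
    [0, 0, 23, 0, -50, -42, 75]
  ]
}}

```text
time: 36.1
position: [0.5356, 0.0269, 0.0511]
tool_rot: [2.675, 1.646, 0.001]
ft_force: [-0.0, 0.1, -0.3]
grip_width: 0.788
```

```bash
python3 -c "
from h import *
tgoto(-122,0,.035,-90);twhere()
"
```

```text
t36.10 pos [0.5356 0.0269 0.0511] yawx 63.22 grip mm 68.5 F [-0.   0.1 -0.3] q [ 0.21  0.25 -0.34  1.91  0.1   0.99 -0.65]
 -> rot [ 3.000e-02 -5.000e-02  6.665e+01] shift [ 1.2 -1.1 16.1]
tray-frame tcp [-121.5   -1.5]
```

Emit:
{"method": "step_arm", "body": {
  "deltas": [
    [0, 0, 10, 1, -1, 0, 80],
    [0, 0, 20, 1, -1, 0, 80],
    [0, 0, 30, 1, -1, 0, 80],
    [0, 0, 40, 1, -1, 0, 80],
    [0, 0, 50, 1, -1, 0, 80],
    [0, 0, 60, 1, -1, 0, 80],
    [0, 0, 66.6, 1, -1, 10, 80],
    [0, 0, 66.6, 1, -1, 18, 80]
  ]
}}

```text
time: 37.1
position: [0.5354, 0.0282, 0.0324]
tool_rot: [3.14, -0.081, 0.0]
ft_force: [-0.0, 0.9, 0.0]
grip_width: 0.918
```

```bash
python3 -c "
from h import *
c=optics.get_calibration('wrist')
cv2.imwrite('pics/w19.png',optics.get_image('wrist')[:,:,::-1]);np.save('w19.npy',np.array([c],dtype=object),allow_pickle=True)
tgoto(-122,0,.008,-90);twhere()
"
```

```text
t37.15 pos [0.5345 0.0282 0.0312] yawx -2.91 grip mm 80.1 F [ 0.2  0.2 -1.5] q [ 0.07  0.27 -0.19  1.93  0.06  0.95 -1.77]
 -> rot [0.02 0.1  0.52] shift [ 0.6 -0.3 23.2]
tray-frame tcp [-122.6   -0.3]
```

View pics/w19.png

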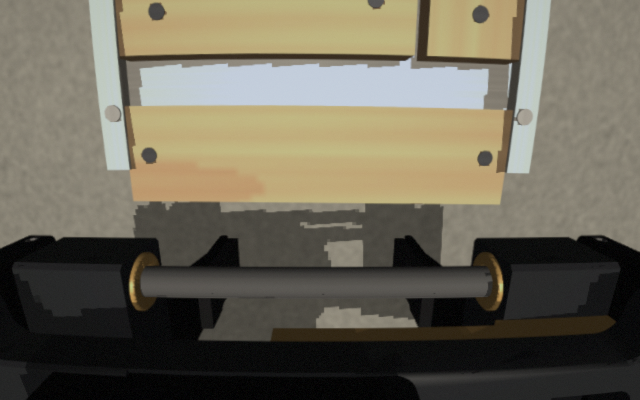

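The board is square between the side lips, at (130..505, 107..203). I'll lower and push.

Emit:
{"method": "step_arm", "body": {
  "deltas": [
    [0, 0, 0.5, 0, 0, 12, 80],
    [0, 0, 0.5, 0, 0, 23, 80],
    [0, 0, 0.5, 3, 0, 23, 80],
    [0, 0, 0.5, 10, 0, 23, 80],
    [0, 0, 0.5, 16, 0, 23, 80],
    [0, 0, 0.5, 22, 0, 23, 80],
    [0, 0, 0.5, 28, 0, 23, 80],
    [0, 0, 0.5, 33, 0, 23, 80]
  ]
}}

```text
time: 38.15
position: [0.5688, 0.0264, 0.0096]
tool_rot: [3.14, -0.097, 0.0]
ft_force: [-1.7, 1.0, 0.8]
grip_width: 0.919
```

```bash
python3 -c "
from h import *
tgoto(-82.5,0,.008,-90);twhere()
"
```

```text
t38.15 pos [0.5688 0.0264 0.0096] yawx -3.55 grip mm 80.0 F [-1.7  1.   0.8] q [ 0.06  0.36 -0.18  1.87  0.08  0.93 -1.79]
 -> rot [ 0.   -0.   -0.12] shift [ 5.7 -0.1  1.6]
tray-frame tcp [-88.2  -0.1]
```

Emit:
{"method": "step_arm", "body": {
  "deltas": [
    [0, 0, -0.1, 2, 0, 0, 80],
    [0, 0, -0.1, 3, 0, 0, 80],
    [0, 0, -0.1, 4, 0, 0, 80],
    [0, 0, -0.1, 5, 0, 0, 80],
    [0, 0, -0.1, 6, 0, 0, 80],
    [0, 0, -0.1, 7, 0, 0, 80],
    [0, 0, -0.1, 7, 0, 0, 80],
    [0, 0, -0.1, 7, 0, 0, 80]
  ]
}}

```text
time: 39.15
position: [0.574, 0.026, 0.0093]
tool_rot: [3.14, -0.094, -0.004]
ft_force: [-5.4, 0.3, 3.8]
grip_width: 0.919
```

```bash
python3 -c "
from h import *
c=optics.get_calibration('wrist')
cv2.imwrite('pics/w20.png',optics.get_image('wrist')[:,:,::-1]);np.save('w20.npy',np.array([c],dtype=object),allow_pickle=True)
tgoto(-82.5,0,.008,-90);twhere()
"
```

```text
t39.20 pos [0.5741 0.0261 0.0093] yawx -3.44 grip mm 80.0 F [-4.1  1.   4.3] q [ 0.06  0.37 -0.18  1.85  0.08  0.93 -1.79]
 -> rot [ 0.02  0.16 -0.01] shift [ 0.5 -0.1  1.3]
tray-frame tcp [-83.   -0.1]
```

View pics/w20.png

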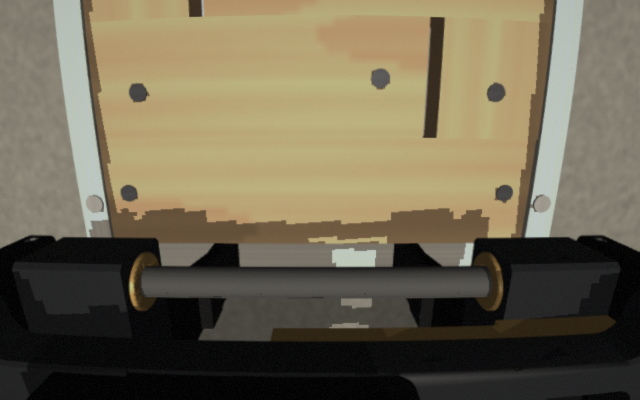

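All three parts are tight together. I'll back off, lift and check.

Emit:
{"method": "step_arm", "body": {
  "deltas": [
    [0, 0, 0, -10, 0, 0, 80],
    [0, 0, 0, -22, 0, 0, 80],
    [0, 0, 0, -30, 0, -30, 80],
    [0, 0, 0, -30, 0, -80, 80],
    [0, 0, 0, -25, 0, -130, 80],
    [0, 0, 0, -20, 0, -170, 80],
    [0, 0, 0, -20, 0, -190, 80],
    [0, 0, 0, -20, 0, -190, 80]
  ]
}}

```text
time: 40.2
position: [0.5563, 0.0273, 0.2014]
tool_rot: [-3.14, 0.095, -0.007]
ft_force: [0.2, 0.7, -0.3]
grip_width: 0.919
```

```bash
python3 -c "
from h import *
c=optics.get_calibration('wrist')
im=optics.get_image('wrist')[:,:,::-1]
cv2.imwrite('pics/w21.png',im);np.save('w21.npy',np.array([c],dtype=object),allow_pickle=True)
cv2.imwrite('pics/side3.png',cv2.resize(optics.get_image('side')[145:275,195:395,::-1],(800,520),interpolation=cv2.INTER_CUBIC))
cv2.imwrite('pics/scene3.png',optics.get_image('scene')[:,:,::-1])
print(ctrl.get_state()['position'],ctrl.get_state()['time'])
"
```

```text
[0.55434844 0.02712261 0.19802833] 40.35
```

View pics/w21.png

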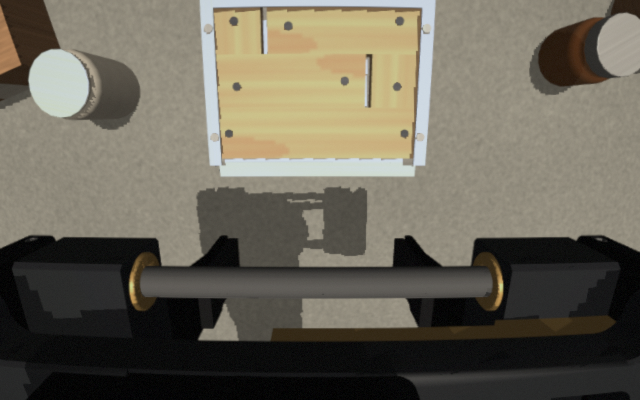

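View pics/side3.png

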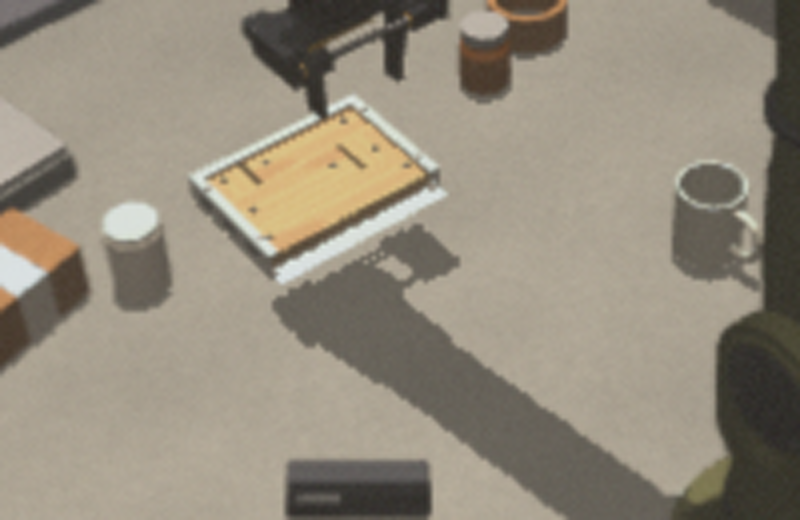

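View pics/scene3.png

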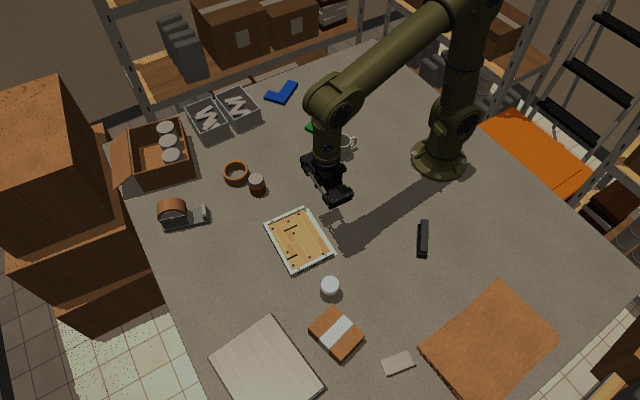

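```bash
python3 - <<'E'
from h import *
c=np.load('w21.npy',allow_pickle=True)[0]
print(tr(onz(c,[(224,157.5),(403,157.5)],.02)),tr(onz(c,[(215,166),(425,165)],.028)))
a=cv2.imread('pics/w21.png');cv2.imwrite('pics/w21Z.png',cv2.resize(a[0:190,195:440],None,fx=3.1,fy=3.1,interpolation=cv2.INTER_CUBIC))
E
```

```text
[[-71.7  94.8]
 [-71.8 -87.6]] [[ -79.2  102.3]
 [ -78.2 -108.3]]
```

View pics/w21Z.png

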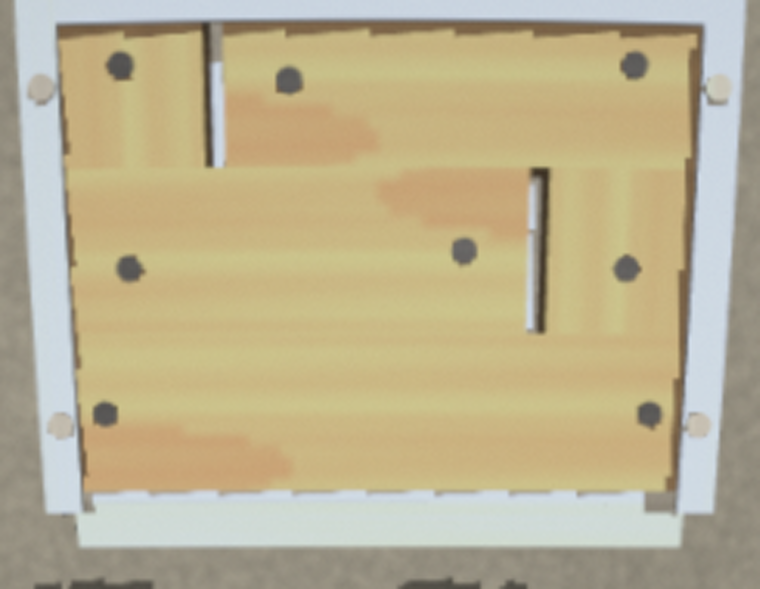

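The board's front edge is at x_t ≈ -71.7, about 6 mm inside the tray front. All the parts lie flat under the lips and the arm is clear, so I'm handing in.

```bash
python3 -c "
from bench import ctrl
print(ctrl.close_job())"
```

```text
the job is handed in; nothing more can be done
None
```

The display stand is put away and the job is handed in, at about 40 s of the 72 s allowed. Both cheeks are interlocked at the back of the tray with the shelf board in front. Each part was slid in through the front, then pushed home with the fingers.

- **Fit:** in the last wrist view all three lie flat under the lips. The board's front edge is at about x −71.7 mm in the tray frame, roughly 6 mm inside the front edge.
- **Forces:** the largest force I read was about 7 N, as the arm settled after moving to the board. The pushes read about 6 N. I only read it between moves, so brief peaks could have been missed.
- **Other things:** the arm did not go near them and they look unmoved in the last scene and side views. I did not measure them, and the arm hides part of the green look-alike and the mug in the last scene view.
- **What went wrong:** cheek B slipped about 7 mm in the jaws when first lifted, because I raised it too soon after closing. I set it down in front of the tray and regripped it before sliding it in. It ended up slightly turned when released and squared up in the push.

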